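# Lever the amplifier's heavy base back onto its pad

### The job

The heavy amplifier's single back foot, on the robot's side, has slipped off its rubber pad. Stand the hardwood block behind the amplifier as a fulcrum, lever the back of its base up with the pry bar over the block, carry the foot sideways over its pad on the bar and lower it gently, so that the amplifier stands level with the whole foot on the pad. Then lay the pry bar flat on the shelf, clear of the amplifier (the block may stay); do not push the amplifier with the gripper, and leave the remote, the cup and the dish where they are.

Things in the scene. Friction and masses are not known exactly. Their poses are not given: they have to be found in the camera images.
- amplifier: Heavy dark amplifier, 230 deep, 240 wide, casing 62 high, 3.4-5 kg, on three round feet 24 wide, 20 high (undersides in one plane). Origin: under the middle of the single back foot; x points to the fascia (away from the robot), z up. Back panel at x = -36; two front feet at x = 165, y = +-90 are hard glides on a smooth strip 8 high, friction 0.25: it turns on them when the back is carried sideways.
- amp_foot (a point): Middle of the underside of the amplifier's single back foot (same point as the amplifier's origin). At the start it stands on the shelf 39 to 46 mm to the right (-y) of its pad seat and 8 mm lower, so the amplifier leans back and is turned about 0.26 rad to its pads.
- amp_edge (a point): Middle of the lower back edge of the casing (amplifier x = -36, z = 20), the edge to lever; at the start about 18 mm above the shelf. The foot begins 24 mm in from this edge, and the underside is flat around it, friction about 0.6; a bar swung sideways under it slips a little, so the back follows by less than the tip moves.
- pad_seat (a point): Where the middle of the back foot belongs, on top of the back pad. The pad is a black rubber strip stuck to the shelf, 36 wide (y), 8 high, reaching from x = -64 (sticking out behind the amplifier) to x = +36 of this point; x runs along it, to the front. The front feet stand on the smooth strip, 70 deep, whose middle is 165 mm on along x.
- pry_bar: Steel pry bar with a black handle, 290 long, 0.42 kg, lying flat. Origin: under the middle of the handle; x to the tip, z up. Handle 110 long, 24 wide, 30 high (z 0 to 30). Straight flat blade 22 wide, z = 12 to 18, from the handle to x = 235; the last 30 mm is 4 thick (z 14 to 18). Centre of mass near x = 40.
- bar_tip (a point): Middle of the upper edge of the pry bar's tip (bar x = 235, z = 18).
- block: Loose hardwood fulcrum block, 44 x 44, 34 high in all, 0.09 kg. Origin: middle of its underside. The lower 24 mm is square with flat sides; on top a half-round ridge of radius 12 (axis 22 above the underside) runs along the block's y.
- remote: Teal plastic remote, 165 x 44 x 20, lying on the shelf; origin under its middle. Leave alone.
- steel_cup: Stainless steel cup, 72 across, 85 high; origin under its middle. Leave alone.
- dish: White ceramic dish, 130 across, 35 high; origin under its middle. Leave alone.
Not all that is in view belongs to the job. There is more than one size of the block; the job needs the smallest.

How it is judged (in metres and radians):
On the way, in this order (a step that is already met when the one before it is completed fails the run):
1. the back foot is lifted clear of the pad's height by the bar, and the bar bears on the block (height (world z) of amp_foot above 0.0085 m and contact force between pry_bar and amplifier above 3 N and contact force between pry_bar and block above 3 N), for 0.2 s.
2. the foot is brought over the pad while the bar, bearing on the block, carries it (height (world z) of amp_foot above 0.0075 m and contact force between pry_bar and amplifier above 3 N and y of amp_foot in the frame of pad_seat between -0.01 and 0.01 m and contact force between each of pry_bar, pry_bar and block above 2 N), for 0.1 s.
At the end, for the whole second after the job is handed in: The amplifier stands still and level (within 0.015 rad), its back foot on the pad: within 7.5 mm sideways of the seat, -30 to +22 mm along the pad. The pry bar lies flat on the shelf, at rest, its tip and handle clear of the amplifier (10 mm or more behind or beside it) (y of amp_foot in the frame of pad_seat between -0.0075 and 0.0075 m and x of amp_foot in the frame of pad_seat between -0.03 and 0.022 m and angle between amplifier's own z axis and vertical below 0.015 rad and height (world z) of amp_foot above 0.0065 m and linear speed of amplifier below 0.01 m/s and contact force between pry_bar and amplifier below 0.1 N and height (world z) of pry_bar below 0.005 m and angle between pry_bar's own z axis and vertical below 0.06 rad and linear speed of pry_bar below 0.02 m/s and (x of bar_tip in the frame of amplifier below -0.046 m or y of bar_tip in the frame of amplifier above 0.13 m or y of bar_tip in the frame of amplifier below -0.13 m) and (x of pry_bar in the frame of amplifier below -0.046 m or y of pry_bar in the frame of amplifier above 0.13 m or y of pry_bar in the frame of amplifier below -0.13 m)); the robot touches nothing.
It fails at once if the amplifier is dropped or jerked (its body faster than 0.15 m/s) (linear speed of amplifier above 0.15 m/s).
It fails at once if the amplifier is tipped by more than 0.15 rad (angle between amplifier's own z axis and vertical above 0.15 rad).
It fails at once if the gripper or arm pushes the amplifier (contact force between any of the fingers, the arm and amplifier above 3 N).
It fails at once if the remote, the cup or the dish is moved by more than 30 mm (distance of any of remote, steel_cup, dish from where it was at the start of the episode above 0.03 m).
It also fails if it takes over 72 s, if anything falls off the work surface, if the arm or the gripper's body presses on something with over 40 N, if the wrist force passes 120 N, or if a joint passes its speed limit or range.

### The arm

A 6-joint arm with a two-finger parallel gripper is mounted at the origin on the work surface. World frame = base frame: x ahead of the robot, y to its left, z up, the work surface at z = 0. Lengths are in mm, angles in degrees, forces in N, time in s.
With the tool pointing down it reaches from about 350 to 850 mm from the base axis. Payload 8.1 kg.
Tool frame: the origin (TCP) lies between the finger pads; the fingertips stand ahead of it and the grasp point (between the pads) lies 2 mm behind it (nose_length is the z of the fingertips in the tool frame, in mm); z points along the fingers, y is the direction in which the jaws open and shut (so a half turn about z gives the same grasp; the last joint's range is limited). The gripper opens to 85 mm and grips with 20 to 120 N. Pads are 22 mm wide; open, the fingers measure 114 mm over their backs; the gripper's body (76 mm by 85 mm) begins 54 mm behind the grasp point. The pads swing forward as they close: fully open they stand 13 mm farther back than shut.
Start: joints at [-75.768, 7.471, 85.268, -0, 87.261, -4.893], TCP at [196.602, -566.88, 248.292] pointing down, gripper open.
Joint ranges: [-169.43, 169.43], [-51.17, 129.36], [1.28, 143.12], [-76.62, 256.62], [0, 156.53], [-152.29, 152.29]. Speed limits (degrees/s): [136.94, 136.94, 159.86, 180, 180, 180].

### API

Orientations are given as [roll, pitch, yaw] about the fixed x, y, z axes, in that order (R = Rz(yaw) Ry(pitch) Rx(roll)).
In Python, from bench import * gives the robot as it stands.
- The arm moves only by the tool jog_arm, never from a script. Its argument "plan" is a list of rows, each a list of 3 entries, a list of its own where there are three numbers: the turn, a rotation vector about the tool's x, y, z in degrees, then the shift along the tool's x, y, z in m, then the gripper's target within -1 to 1 (fully open at 1, half-way at 0, shut at -1). A call has 1 to 12 rows; each row is the pose to reach, as a shift and turn from the pose commanded when the call began, along the tool's axes at that moment; what a row does not reach only later rows make up. A row lasts 1/8 s, in which the tool goes at most 62.5 mm and 10.7 degrees, less where a joint would pass 70% of its speed; a pose out of reach is approached as far as the arm can. A call with a gripper value outside its range is refused whole. The fingers move at their own pace and stop on an object; "force" is the grip in N (left out, the last holds). Time passes only in rows, so rows that repeat a pose let the fingers close. It gives the time, the measured TCP pose, the force and the opening at its end, in the units of the state.
- sense(): the state, without advancing time (a new reading comes with each control period).
- snapshot(name): name is "scene" or "top"; returns (picture, depth): 384x512x3 uint8, blue, green, red; 384x512 float32, mm along the optical axis (not along the pixel's ray), 0 where there is no reading.
- camera_info(name): a dict with "fov_y" (degrees; the focal length in pixels is half the picture's height over the tangent of half this angle, whatever the lens; pixels are square), "cx", "cy" (the principal point, pixels), "dist_coeffs" ([k1, k2, p1, p2, k3] as OpenCV has them; the pictures are not rectified), "origin" and "orientation" of the camera in the world. Camera axes: x right, y down, z forward; pixel columns grow to the right and rows downward; lengths in mm; the calibration is good to about 2 mm. A picture is of the moment at which its call begins. camera_info takes no time and is no camera call.
- hand_in(): hands the job in, once; it reports no verdict.
The state is a dict: "time": time; "joint_pos": joint angles; "qd": joint speeds; "joint_efforts": joint torques, N m; "tool_pos": TCP position; "tcp_rot": TCP orientation; "ft_force": force on the tool from outside, world axes, zero at the start; "wrist_torque": the same for the moment, N m; "finger_gap": finger opening in mm.
Only numpy, scipy, OpenCV 4.12 (cv2) and the standard library are available. Lean on these libraries where they do the work, as an engineer would, in place of code of your own. Each camera call takes 0.05 s, during which the arm holds its last target.

## Working session

There is one attempt and no reset: what is moved stays moved. The work goes in short steps, Python scripts to look and compute and a tool call to move; the robot and the scene stay as the last step left them, time stands still between calls to the robot, and variables do not carry over. Pictures are saved under pics/ and viewed, and the job is handed in when it is done.

Besides the shell and the picture viewer there is one more tool, called after "Call:" as name([rows], argument=value, ...), one row to a line, values as JSON. jog_arm: Moves the arm, as the interface text tells. Its arguments: {"type":"object","properties":{"plan":{"type":"array","items":{"type":"array"}},"force":{"type":"number"}},"required":["plan"]}

```bash
ls; mkdir -p pics; python3 - <<'E'
from bench import *
import cv2, numpy as np
print(sense())
for n in ("scene","top"):
    p,d=snapshot(n); print(n,camera_info(n)); cv2.imwrite(f"pics/{n}0.png",p); np.save(f"pics/{n}0_d.npy",d)
    print(d.min(),d.max())
E
```

```text
pics
{'time': 0.0, 'joint_pos': array([-7.57682436e+01,  7.51533935e+00,  8.53304876e+01,  2.02829402e-04,
        8.72619567e+01, -4.89316814e+00]), 'qd': array([-0.0185057 , -0.02901291, -0.01841604,  0.05285297,  0.05594357,
       -0.00300936]), 'joint_efforts': array([ 1.03867771e-05, -5.69401753e+01, -5.00551021e+01, -3.52663556e-04,
        1.48168160e-02,  7.35674263e-06]), 'tool_pos': array([ 196.46794611, -566.36154483,  247.23041845]), 'tcp_rot': array([-1.79892626e+02, -9.39557885e-03,  1.91249059e+01]), 'ft_force': array([ 1.58648418, -1.02684429, -0.25307047]), 'wrist_torque': array([-0.03151046, -0.03425442,  0.05700565]), 'finger_gap': 85.53493262594264}
scene {'fov_y': 54.096812567791034, 'cx': 258.37275618268393, 'cy': 191.6533084485072, 'dist_coeffs': array([-0.02104363,  0.        ,  0.        ,  0.        ,  0.        ]), 'origin': array([952.7775936 , 695.64167434, 986.42711362]), 'orientation': array([-1.38861759e+02,  8.52277916e-02,  1.50553719e+02])}
0.0 3970.1472
top {'fov_y': 46.10400019117829, 'cx': 257.03144204262765, 'cy': 182.93962023844216, 'dist_coeffs': array([-0.15990981,  0.        ,  0.        ,  0.        ,  0.        ]), 'origin': array([ 438.15167593,  -11.41889327, 1447.93464735]), 'orientation': array([-1.76757117e+02, -6.36618200e-03, -8.93367676e+01])}
0.0 2278.7065
```

View pics/scene0.png

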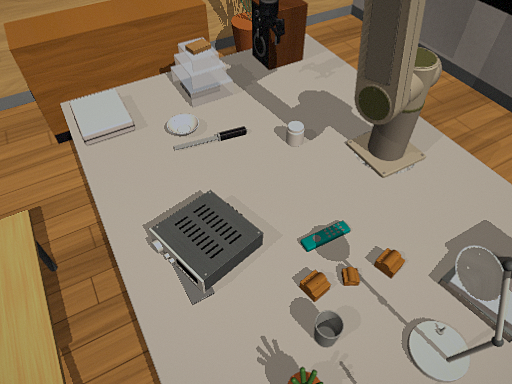

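View pics/top0.png

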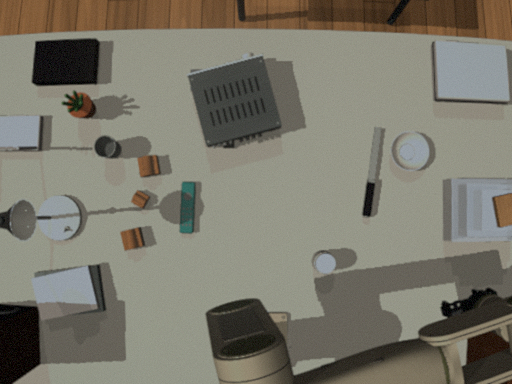

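```bash
cat > h.py <<'E'
from bench import *
import cv2, numpy as np
from scipy.spatial.transform import Rotation as R
def cam(n):
    c=camera_info(n); f=192/np.tan(np.radians(c['fov_y']/2))
    K=np.array([[f,0,c['cx']],[0,f,c['cy']],[0,0,1.]])
    return K,np.array(c['dist_coeffs']),np.array(c['origin']),R.from_euler('xyz',c['orientation'],degrees=True).as_matrix()
def rays(n,uv):
    K,D,o,M=cam(n)
    q=cv2.undistortPoints(np.array(uv,float).reshape(-1,1,2),K,D).reshape(-1,2)
    return o,np.c_[q,np.ones(len(q))]@M.T
def onplane(n,uv,z):
    o,r=rays(n,uv); return o+r*((z-o[2])/r[:,2])[:,None]
def proj(n,P):
    K,D,o,M=cam(n)
    return cv2.projectPoints((np.array(P,float).reshape(-1,3)-o)@M,np.zeros(3),np.zeros(3),K,D)[0].reshape(-1,2)
def cloud(n,d):
    h,w=d.shape; uv=np.stack(np.meshgrid(np.arange(w),np.arange(h)),-1).reshape(-1,2)
    o,r=rays(n,uv); P=o+r*d.reshape(-1,1); P[d.reshape(-1)==0]=np.nan
    return P.reshape(h,w,3)
def tri(uvs,uvt):
    o1,a=rays('scene',[uvs]);o2,b=rays('top',[uvt]);a=a[0];b=b[0]
    s=np.linalg.lstsq(np.c_[a,-b],o2-o1,rcond=None)[0]
    return (o1+a*s[0]+o2+b*s[1])/2, np.linalg.norm(o1+a*s[0]-o2-b*s[1])
def crop(p,x0,x1,y0,y1,k,f):
    cv2.imwrite(f,cv2.resize(p[y0:y1,x0:x1],None,fx=k,fy=k,interpolation=cv2.INTER_CUBIC))
E
python3 - <<'E'
from h import *
t=cv2.imread('pics/top0.png');s=cv2.imread('pics/scene0.png')
crop(t,180,300,45,160,5,'pics/t_amp.png')
crop(t,110,210,140,260,5,'pics/t_blk.png')
crop(t,350,400,115,230,5,'pics/t_bar.png')
crop(s,140,270,180,305,5,'pics/s_amp.png')
crop(s,290,410,210,310,6,'pics/s_blk.png')
crop(s,165,255,110,160,8,'pics/s_bar.png')
E
```

```text
(no output)
```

View pics/t_amp.png

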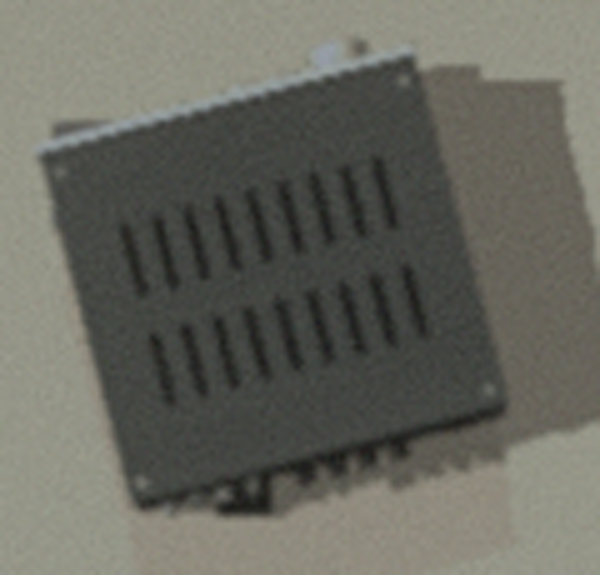

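View pics/t_blk.png

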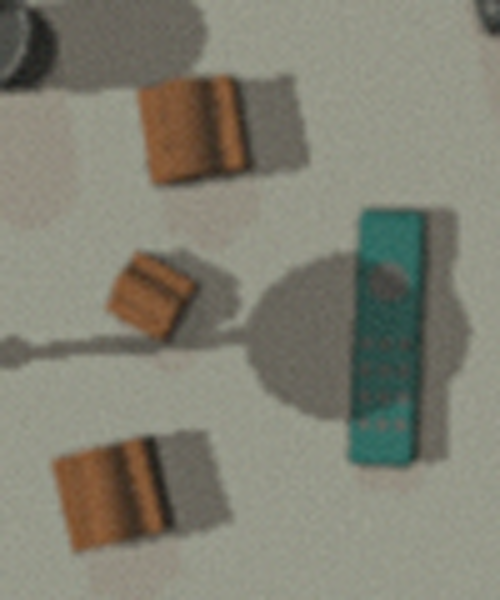

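View pics/t_bar.png

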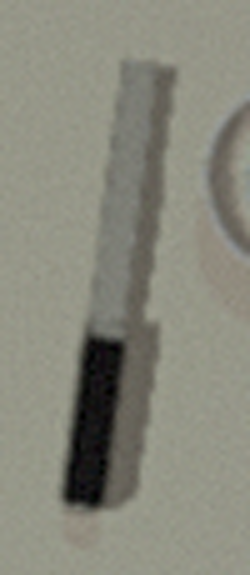

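View pics/s_blk.png

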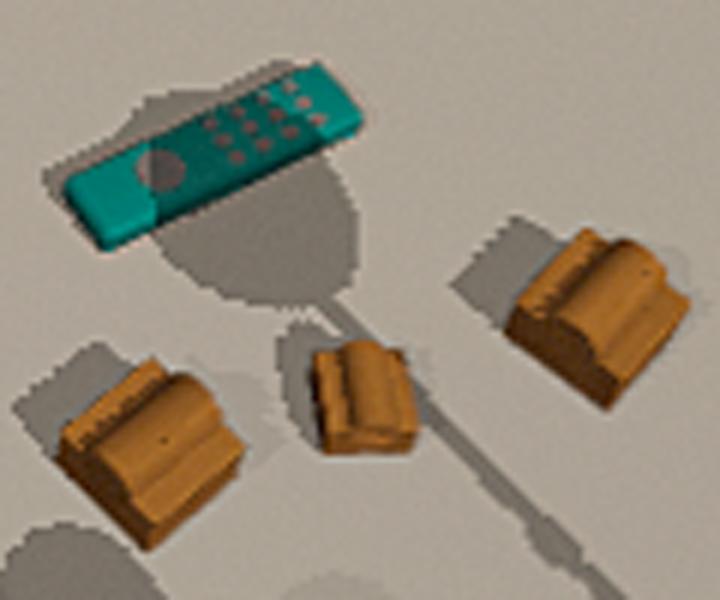

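View pics/s_amp.png

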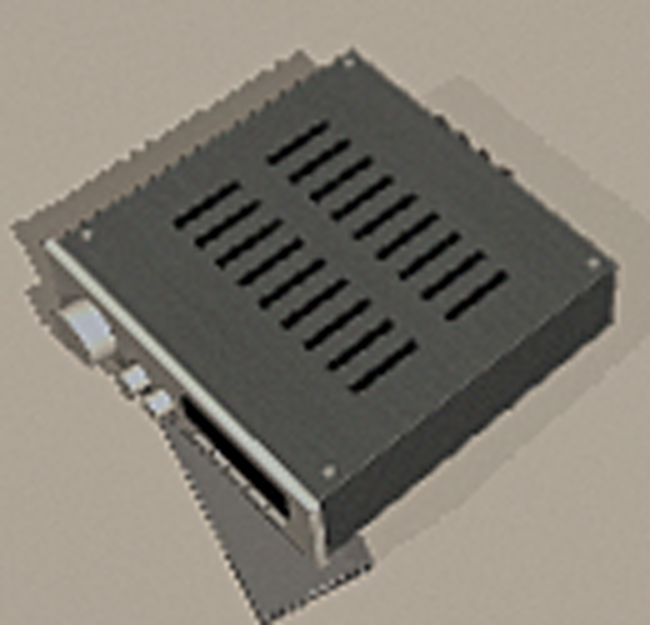

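View pics/s_bar.png

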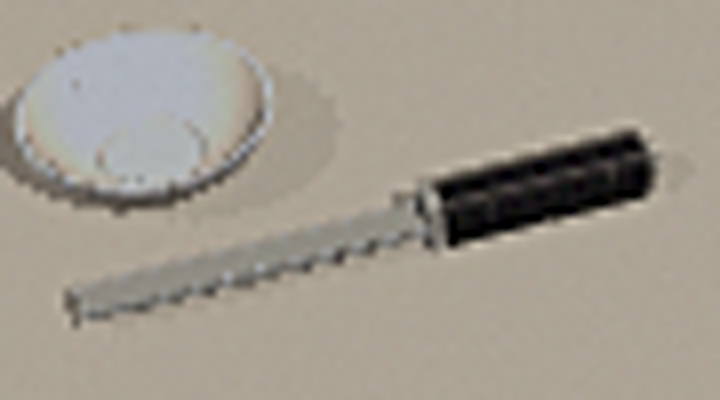

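```bash
python3 - <<'E'
from h import *
from scipy.optimize import least_squares
ot=lambda x,y,x0,y0,k:((x+.5)/k-.5+x0,(y+.5)/k-.5+y0)
T=[ot(x,y,180,45,5) for x,y in [(40,150),(413,52),(505,408),(133,503)]] # FL FR BR BL tops
S=[ot(x,y,140,180,5) for x,y in [(320,505),(48,243),(350,50),(615,265)]]
for a,b in zip(S,T): print(np.round(tri(a,b)[0],1),np.round(tri(a,b)[1],1))
pts=np.array([[194,120,82],[194,-120,82],[-36,-120,82],[-36,120,82]],float)
def P(p):
    return np.array([p[0],p[1],0])+R.from_euler('zy',[p[2],-np.arctan2(8,165)]).apply(pts)
f=lambda p:np.r_[(proj('scene',P(p))-S).ravel(),(proj('top',P(p))-T).ravel()]
r=least_squares(f,[600,30,.26]);print('amp',r.x,r.fun.reshape(-1,2).round(1))
x,y,w=r.x
e=R.from_euler('zy',[w,-np.arctan2(8,165)]).apply([[-36,0,20],[165,0,0]])+[x,y,0];print('edge, front',e)
ds=np.load('pics/scene0_d.npy');dt=np.load('pics/top0_d.npy')
cs=cloud('scene',ds);ct=cloud('top',dt)
print('strip corner scene',onplane('scene',[ot(265,622,140,180,5),ot(370,567,140,180,5),ot(175,425,140,180,5)],8))
print('strip top',onplane('top',[ot(55,123,180,45,5)],8))
print('pad top',onplane('top',[ot(a,b,180,45,5) for a,b in [(218,515),(270,515),(270,480)]],8))
# heights over flat
for nm,c,im in(('top',ct,'top0'),('scene',cs,'scene0')):
    I=cv2.imread(f'pics/{im}.png').astype(int)
    hsv=cv2.cvtColor(I.astype(np.uint8),cv2.COLOR_BGR2HSV)
    m=((hsv[...,1]>120)&(hsv[...,0]<20)&(hsv[...,2]>60)).astype(np.uint8)
    n,l,st,ce=cv2.connectedComponentsWithStats(m)
    for i in range(1,n):
        if 40<st[i,4]<800 and (nm=='scene' and 300<ce[i][0]<410 and 240<ce[i][1]<305 or nm=='top' and ce[i][0]<170 and 140<ce[i][1]<260 and ce[i][0]>110):
            q=c[l==i];print(nm,'block',st[i],ce[i].round(1),np.nanmedian(q,0).round(1),np.nanmax(q[:,2]).round(1),np.nanmin(q,0).round(),np.nanmax(q,0).round())
g=ct[40:60,150:180].reshape(-1,3);print('shelf z',np.nanmedian(g[:,2]))
E
```

```text
[848.  209.7  87. ] 3.8
[915.5 -22.6  86.6] 2.3
[693.7 -82.3  75. ] 4.5
[630.3 146.8  74.8] 0.0
amp [6.99580887e+02 4.26441198e+01 2.75293029e-01] [[-1.2  0.1]
 [ 0.5 -0.6]
 [ 0.5 -1.4]
 [ 0.8 -0.6]
 [-0.8 -0.2]
 [-0.6 -0.7]
 [ 0.6 -1. ]
 [-0.6  0.4]]
edge, front [[664.0085358   32.85827786  18.29877395]
 [858.18160023  87.49589558   7.68973155]]
strip corner scene [[892.43132016 218.38000162   8.        ]
 [828.32210903 217.1077544    8.        ]
 [890.60038511  78.13290755   8.        ]]
strip top [[891.93844744 212.2231819    8.        ]]
pad top [[632.33203851  99.50834049   8.        ]
 [632.66628091  66.01877916   8.        ]
 [655.3871185   66.38113663   8.        ]]
top block [138 156  14  20 209] [144.5 165.7] [567.6 344.5  45.3] 57.4 [538. 323.  30.] [599. 371.  57.]
top block [151 156   8  18  77] [155.1 164.4] [574.8 313.3  35.2] 42.5 [546. 303.  22.] [600. 325.  42.]
top block [132 191  17  17 161] [139.6 198.9] [463.1 361.4  29.6] 41.2 [438. 335.  18.] [489. 389.  41.]
top block [121 228  22  22 298] [131.1 238.4] [337.1 383.5  40.7] 54.5 [304. 351.  26.] [371. 418.  54.]
scene block [374 248  31  30 540] [389.2 262. ] [350.3 393.1  33.1] 50.9 [276. 343.  -4.] [377. 425.  51.]
scene block [342 267  18  19 272] [350.4 276.1] [470.4 370.9  24.3] 35.5 [438. 338.  -0.] [494. 396.  36.]
scene block [300 270  31  32 579] [314.8 284.8] [578.4 347.7  33.6] 49.7 [538. 294.  -0.] [607. 376.  50.]
shelf z 1.5779553587234432
```

```bash
python3 - <<'E'
from h import *
ot=lambda x,y,x0,y0,k:((x+.5)/k-.5+x0,(y+.5)/k-.5+y0)
ds=np.load('pics/scene0_d.npy');dt=np.load('pics/top0_d.npy')
cs=cloud('scene',ds);ct=cloud('top',dt)
for nm,c in(('top',ct),('scene',cs)):
    I=cv2.imread(f'pics/{nm}0.png');hsv=cv2.cvtColor(I,cv2.COLOR_BGR2HSV)
    m=((hsv[...,1]>110)&(hsv[...,0]<22)&(hsv[...,2]>40))
    b=(abs(c[...,0]-465)<50)&(abs(c[...,1]-364)<45)&m
    q=c[b&(c[...,2]>26)]; 
    v=np.linalg.svd(q[:,:2]-q[:,:2].mean(0))[2][0]
    print(nm,len(q),q.mean(0),np.degrees(np.arctan2(v[1],v[0])))
# silhouette corners top : top square corners at z=24
C=[ot(x,y,110,140,5) for x,y in [(137,252),(197,290),(168,342),(108,300)]]
print(onplane('top',C,24).round(1), onplane('top',C,24).mean(0))
C=[ot(x,y,290,210,6) for x,y in [(313,350),(402,348),(418,425),(328,430)]]
print('sc',onplane('scene',C,24).round(1),onplane('scene',C,24).mean(0))
# ridge ends
print('ridge', tri(ot(358,342,290,210,6),ot(150,272,110,140,5)))
# bar
print('bar tip',onplane('top',[ot(a,b,350,115,5) for a,b in [(121,62),(158,62)]],18),'scene',onplane('scene',[ot(a,b,165,110,8) for a,b in[(65,292),(76,320)]],18))
print('handle rear',onplane('top',[ot(a,b,350,115,5) for a,b in [(65,503),(101,505)]],30),'front',onplane('top',[ot(a,b,350,115,5) for a,b in [(86,335),(125,340)]],30))
print('tri tip',tri(ot(70,306,165,110,8),ot(140,62,350,115,5)))
q=ct[(abs(ct[...,0]-400)<120)&(abs(ct[...,1]+370)<60)]
I=cv2.imread('pics/top0.png');hsv=cv2.cvtColor(I,cv2.COLOR_BGR2HSV)
m=(hsv[...,2]<45);m[:115]=0;m[230:]=0;m[:,:350]=0;m[:,400:]=0
print(m.sum(),np.median(ct[m],0)); q=onplane('top',np.argwhere(m)[:,::-1],30); print(q.mean(0)); v=np.linalg.svd(q[:,:2]-q[:,:2].mean(0))[2][0];print(np.degrees(np.arctan2(v[1],v[0])))
g=cv2.cvtColor(I,cv2.COLOR_BGR2GRAY)
print(g[138:152,214:246])
print(onplane('top',[(214,145),(245,145),(230,140),(230,150)],8).round(1))
E
```

```text
top 124 [464.35005003 360.44767251  32.06373568] -116.52161698170401
scene 114 [466.95472146 367.65333336  30.20423209] 61.82356468819966
[[491.8 372.6  24. ]
 [468.1 332.9  24. ]
 [434.7 351.   24. ]
 [460.8 390.8  24. ]] [463.8444333  361.85031081  24.        ]
sc [[474.9 336.5  24. ]
 [436.9 356.9  24. ]
 [456.5 392.8  24. ]
 [495.  373.9  24. ]] [465.80727154 365.0136273   24.        ]
ridge (array([475.70400124, 355.86734222,  62.23827887]), np.float64(6.259628293512721))
bar tip [[ 705.13482519 -386.97038888   18.        ]
 [ 705.69565186 -411.56126398   18.        ]] scene [[ 709.86225803 -405.58639253   18.        ]
 [ 712.4274333  -384.32379276   18.        ]]
handle rear [[ 420.06849769 -346.02703753   30.        ]
 [ 418.93793836 -369.28947065   30.        ]] front [[ 526.79434619 -359.53201272   30.        ]
 [ 523.90487163 -384.86550332   30.        ]]
tri tip (array([ 708.24562624, -402.44228368,   10.38453228]), np.float64(3.089667891587325))
231 [ 471.58489172 -364.04185289   31.65142437]
[ 472.4169782  -364.82539827   30.        ]
172.04012499347107
[[ 71  69  68  69
[... 1230 characters left out ...]
 55  55  58  54  58  56
   56  59  78  94  98 113 124 136 139 139 138 142 139 142]
 [119 126 136 143 139 139 140 137 134 118 111 100 108 109 106 105 112 111
  106 106 114 113 117 130 140 139 137 140 142 139 140 141]
 [141 138 142 141 141 140 139 142 139 140 139 138 141 137 139 137 139 141
  139 135 138 138 139 136 140 138 142 137 140 140 141 134]
 [139 142 138 140 142 137 141 139 141 142 142 142 143 141 141 139 140 140
  138 138 144 143 139 137 137 138 139 135 144 141 134 139]
 [141 141 138 143 140 141 140 140 138 142 138 135 141 140 141 140 141 137
  136 141 136 137 138 138 139 141 136 137 141 140 137 142]]
[[640.5 129.3   8. ]
 [641.5  29.5   8. ]
 [657.2  78.    8. ]
 [624.8  77.5   8. ]]
```

```bash
cat >> h.py <<'E'
import json
def Rm(rpy): return R.from_euler('xyz',rpy,degrees=True)
def cmd_get(): return json.load(open('cmd.json'))
def cmd_set(pos,quat): json.dump([list(map(float,pos)),list(map(float,quat))],open('cmd.json','w'))
def rel(pos,rot,c=None):
    p,q=c or cmd_get();R0=R.from_quat(q)
    rv=np.degrees((R0.inv()*rot).as_rotvec()); s=R0.inv().apply(np.array(pos)-p)/1000
    return [rv.round(2).tolist(),s.round(4).tolist()]
def applied(rv,s):
    p,q=cmd_get();R0=R.from_quat(q)
    P=np.array(p)+R0.apply(np.array(s)*1000);Q=R0*R.from_rotvec(np.radians(rv))
    cmd_set(P,Q.as_quat());print('cmd',P.round(2),Q.as_euler('xyz',degrees=True).round(2))
E
python3 - <<'E'
import bench; print([a for a in dir(bench) if a[0]!='_'], getattr(bench,'nose_length',None))
from h import *
cmd_set([196.602,-566.88,248.292],Rm([180,0,19.125]).as_quat())
print(rel([300,-450,248],Rm([180,0,30])))
print(rel([464.5,363,150],Rm([180,0,60])))
print(rel([464.5,363,12],Rm([180,0,60])))
E
```

```text
['PlanningError', 'camera_info', 'hand_in', 'nose_length', 'sense', 'snapshot'] 17.0
[[-0.0, 0.0, -10.88], [0.136, -0.0766, 0.0003]]
[[0.0, 0.0, -40.87], [0.5578, -0.7908, 0.0983]]
[[0.0, 0.0, -40.87], [0.5578, -0.7908, 0.2363]]
```

```bash
python3 - <<'E'
from h import *
print(rel([450,-100,240],Rm([180,0,40])))
E
```

```text
[[0.0, 0.0, -20.87], [0.3924, -0.3581, 0.0083]]
```

Call:
jog_arm([
  [[0,0,-21],[0.39,-0.36,0.0],1],
  [[0,0,-21],[0.39,-0.36,0.0],1],
  [[0,0,-21],[0.39,-0.36,0.0],1],
  [[0,0,-21],[0.39,-0.36,0.0],1],
  [[0,0,-21],[0.39,-0.36,0.0],1],
  [[0,0,-21],[0.39,-0.36,0.0],1],
  [[0,0,-21],[0.39,-0.36,0.0],1],
  [[0,0,-21],[0.39,-0.36,0.0],1],
  [[0,0,-41],[0.558,-0.791,0.1],1],
  [[0,0,-41],[0.558,-0.791,0.1],1],
  [[0,0,-41],[0.558,-0.791,0.1],1],
  [[0,0,-41],[0.558,-0.791,0.1],1],
], force=60)

```text
time: 1.6
tool_pos: [448.2, 120.3, 197.8]
tcp_rot: [180.0, -0.0, 60.1]
ft_force: [1.7, -0.0, -0.6]
finger_gap: 85.5
```

```bash
cat >> h.py <<'E'
def fromsense(dz=1.0):
    s=sense(); p=np.array(s['tool_pos'])+[0,0,dz]; cmd_set(p,Rm(s['tcp_rot']).as_quat()); print('cmd<-',s['time'],p.round(1),s['tcp_rot'].round(2),s['ft_force'].round(1),s['finger_gap'].round(1))
E
python3 - <<'E'
from h import *
fromsense();print(rel([464.5,363,80],Rm([180,0,60])))
E
```

```text
Traceback (most recent call last):
  File "h.py", line 40, in fromsense
    s=sense(); p=np.array(s['tool_pos'])+[0,0,dz]; cmd_set(p,Rm(s['tcp_rot']).as_quat()); print('cmd<-',s['time'],p.round(1),s['tcp_rot'].round(2),s['ft_force'].round(1),s['finger_gap'].round(1))
                                                                                                                                                                          ^^^^^^^^^^^^^^^^^^^^^
AttributeError: 'float' object has no attribute 'round'
```

```bash
sed -i "s/s\['finger_gap'\].round(1)/round(float(s['finger_gap']),1)/" h.py
python3 - <<'E'
from h import *
fromsense();print(rel([464.5,363,80],Rm([180,0,60])))
E
```

```text
cmd<- 1.6 [448.2 120.3 198.8] [179.98  -0.    60.13] [ 1.7 -0.  -0.6] 85.5
[[0.02, -0.0, 0.13], [0.2185, -0.1068, 0.1188]]
```

Call:
jog_arm([
  [[0,0,0],[0.218,-0.107,0.08],1],
  [[0,0,0],[0.218,-0.107,0.08],1],
  [[0,0,0],[0.218,-0.107,0.08],1],
  [[0,0,0],[0.218,-0.107,0.08],1],
  [[0,0,0],[0.218,-0.107,0.08],1],
  [[0,0,0],[0.218,-0.107,0.08],1],
  [[0,0,0],[0.218,-0.107,0.08],1],
])

```text
time: 2.48
tool_pos: [465.0, 359.7, 119.2]
tcp_rot: [180.0, -0.0, 60.1]
ft_force: [0.8, -0.2, -0.5]
finger_gap: 85.2
```

```bash
python3 - <<'E'
from h import *
fromsense();print(rel([464.5,363,19],Rm([180,0,60])))
p,d=snapshot('top');cv2.imwrite('pics/t1.png',p);crop(p,90,210,140,250,6,'pics/t1c.png')
E
```

```text
cmd<- 2.475 [465.  359.7 120.2] [ 1.7996e+02 -4.0000e-02  6.0060e+01] [ 0.8 -0.2 -0.5] 85.2
[[0.04, -0.04, 0.06], [0.0026, -0.0022, 0.1012]]
```

View pics/t1c.png

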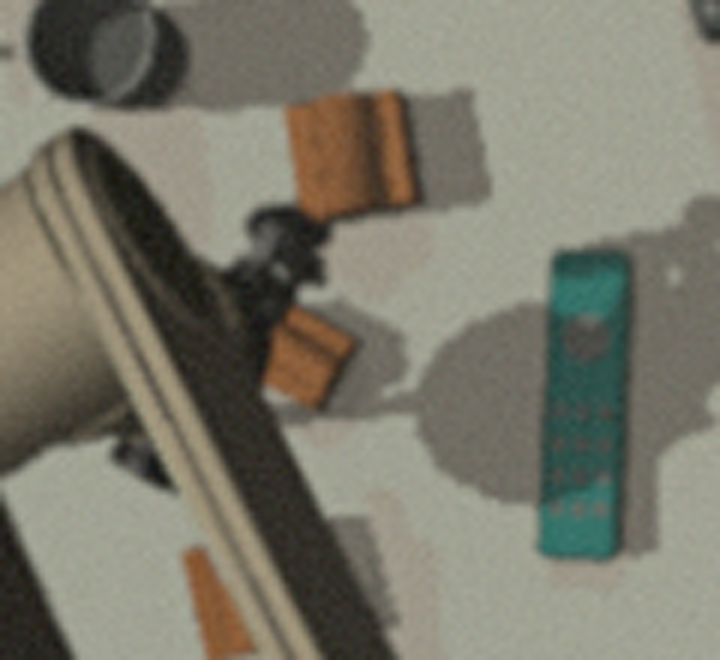

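Call:
jog_arm([
  [[0,0,0],[0.0025,-0.002,0.05],1],
  [[0,0,0],[0.0025,-0.002,0.09],1],
  [[0,0,0],[0.0025,-0.002,0.101],1],
  [[0,0,0],[0.0025,-0.002,0.101],1],
  [[0,0,0],[0.0025,-0.002,0.101],-1],
  [[0,0,0],[0.0025,-0.002,0.101],-1],
  [[0,0,0],[0.0025,-0.002,0.101],-1],
  [[0,0,0],[0.0025,-0.002,0.101],-1],
  [[0,0,0],[0.0025,-0.002,0.101],-1],
  [[0,0,0],[0.0025,-0.002,0.101],-1],
])

```text
time: 3.78
tool_pos: [465.2, 364.7, 19.3]
tcp_rot: [179.9, -0.2, 60.1]
ft_force: [-0.7, -1.1, 6.8]
finger_gap: 43.1
```

```bash
python3 - <<'E'
from h import *
fromsense(0.3)
print(rel([465,364,100],Rm([180,0,60])))
print(rel([555,62,100],Rm([180,0,90])))
print(rel([555,62,20],Rm([180,0,90])))
E
```

```text
cmd<- 3.775 [465.2 364.7  19.6] [ 1.7991e+02 -1.6000e-01  6.0130e+01] [-0.7 -1.1  6.8] 43.1
[[0.09, -0.16, 0.13], [-0.0005, 0.0003, -0.0804]]
[[0.13, -0.13, -29.87], [-0.2176, 0.2287, -0.0806]]
[[0.13, -0.13, -29.87], [-0.2178, 0.2286, -0.0006]]
```

Call:
jog_arm([
  [[0,0,0],[0,0,-0.05],-1],
  [[0,0,-3],[-0.01,0.01,-0.08],-1],
  [[0,0,-30],[-0.2176,0.2287,-0.08],-1],
  [[0,0,-30],[-0.2176,0.2287,-0.08],-1],
  [[0,0,-30],[-0.2176,0.2287,-0.08],-1],
  [[0,0,-30],[-0.2176,0.2287,-0.08],-1],
  [[0,0,-30],[-0.2176,0.2287,-0.08],-1],
  [[0,0,-30],[-0.2176,0.2287,-0.08],-1],
  [[0,0,-30],[-0.2176,0.2287,-0.06],-1],
  [[0,0,-30],[-0.2176,0.2287,-0.02],-1],
  [[0,0,-30],[-0.2176,0.2287,-0.01],-1],
  [[0,0,-30],[-0.2176,0.2287,-0.01],-1],
])

```text
time: 5.28
tool_pos: [552.5, 62.4, 26.1]
tcp_rot: [-179.8, -0.0, 90.2]
ft_force: [-0.4, 0.1, -1.1]
finger_gap: 43.1
```

```bash
python3 - <<'E'
from h import *
fromsense(0.6)
print(rel([555,62,20],Rm([180,0,90])))
E
```

```text
cmd<- 5.275 [552.5  62.4  26.7] [-179.83   -0.     90.23] [-0.4  0.1 -1.1] 43.1
[[-0.17, -0.0, 0.23], [-0.0004, 0.0026, 0.0067]]
```

Call:
jog_arm([
  [[0,0,0],[0,0.0015,0.003],-1],
  [[0,0,0],[0,0.0015,0.006],-1],
  [[0,0,0],[0,0.0015,0.007],-1],
  [[0,0,0],[0,0.0015,0.007],0.3],
  [[0,0,0],[0,0.0015,0.007],1],
  [[0,0,0],[0,0.0015,0.007],1],
  [[0,0,0],[0,0.0015,0.007],1],
  [[0,0,0],[0,0.0015,-0.04],1],
  [[0,0,0],[0,0.0015,-0.1],1],
  [[0,0,0],[0,0.0015,-0.13],1],
])

```text
time: 6.52
tool_pos: [557.0, 61.3, 161.5]
tcp_rot: [179.7, -0.0, 90.1]
ft_force: [1.2, -0.2, 0.3]
finger_gap: 85.3
```

```bash
python3 - <<'E'
from h import *
fromsense(0.6)
print(rel([430,-200,160],Rm([180,0,40])))
print(rel([474,-364,100],Rm([180,0,-8])))
print(rel([474,-364,20],Rm([180,0,-8])))
E
```

```text
cmd<- 6.525 [557.   61.3 162.1] [179.71  -0.    90.12] [ 1.2 -0.2  0.3] 85.3
[[0.27, -0.13, 50.12], [-0.261, -0.1276, 0.0014]]
[[0.21, -0.25, 98.12], [-0.4251, -0.0843, 0.0616]]
[[0.21, -0.25, 98.12], [-0.4251, -0.0847, 0.1416]]
```

Call:
jog_arm([
  [[0,0,98],[-0.425,-0.084,0.0],1],
  [[0,0,98],[-0.425,-0.084,0.0],1],
  [[0,0,98],[-0.425,-0.084,0.0],1],
  [[0,0,98],[-0.425,-0.084,0.0],1],
  [[0,0,98],[-0.425,-0.084,0.0],1],
  [[0,0,98],[-0.425,-0.084,0.0],1],
  [[0,0,98],[-0.425,-0.084,0.0],1],
  [[0,0,98],[-0.425,-0.084,0.0],1],
  [[0,0,98],[-0.425,-0.084,0.03],1],
  [[0,0,98],[-0.425,-0.084,0.06],1],
  [[0,0,98],[-0.425,-0.084,0.06],1],
  [[0,0,98],[-0.425,-0.084,0.06],1],
])

```text
time: 8.02
tool_pos: [472.7, -364.3, 98.5]
tcp_rot: [180.0, -0.0, -7.8]
ft_force: [-0.1, 0.3, 0.2]
finger_gap: 85.7
```

```bash
python3 - <<'E'
from h import *
fromsense(0.6)
print(rel([474,-364,20],Rm([180,0,-8])))
p,d=snapshot('top');cv2.imwrite('pics/t2.png',p);crop(p,180,400,40,240,3,'pics/t2c.png')
p,d=snapshot('scene');cv2.imwrite('pics/s2.png',p)
E
```

```text
cmd<- 8.025 [ 472.7 -364.3   99.1] [ 1.7997e+02 -5.0000e-02 -7.8300e+00] [-0.1  0.3  0.2] 85.7
[[0.03, -0.05, 0.17], [0.0012, -0.0005, 0.0791]]
```

View pics/t2c.png

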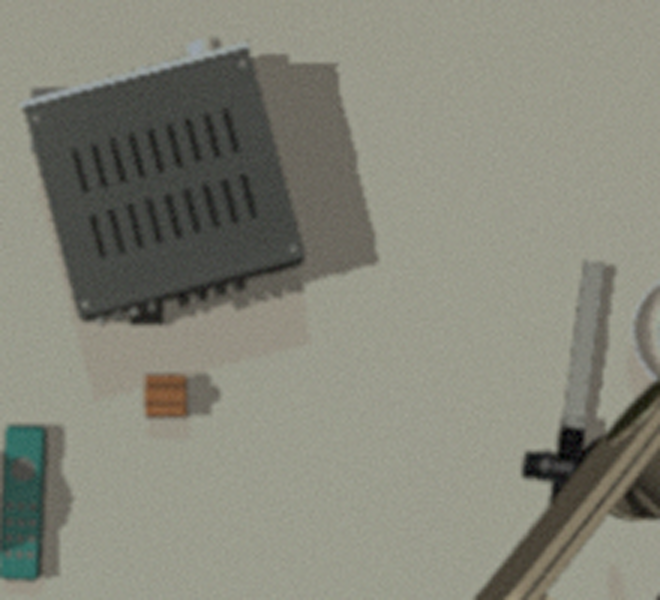

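View pics/s2.png

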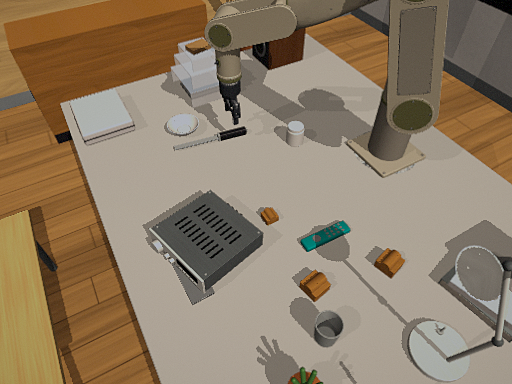

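Call:
jog_arm([
  [[0,0,0],[0.001,0,0.045],1],
  [[0,0,0],[0.001,0,0.07],1],
  [[0,0,0],[0.001,0,0.079],1],
  [[0,0,0],[0.001,0,0.079],1],
  [[0,0,0],[0.001,0,0.079],-1],
  [[0,0,0],[0.001,0,0.079],-1],
  [[0,0,0],[0.001,0,0.079],-1],
  [[0,0,0],[0.001,0,0.079],-1],
  [[0,0,0],[0.001,0,0.079],-1],
  [[0,0,0],[0.001,0,0.079],-1],
  [[0,0,0],[0.001,0,0.079],-1],
  [[0,0,0],[0.001,0,0.079],-1],
], force=110)

```text
time: 9.62
tool_pos: [473.7, -364.6, 19.3]
tcp_rot: [180.0, -0.1, -7.9]
ft_force: [-0.5, 0.7, 5.6]
finger_gap: 22.7
```

```bash
python3 - <<'E'
from h import *
fromsense(0.6)
ot=lambda x,y,x0,y0,k:((x+.5)/k-.5+x0,(y+.5)/k-.5+y0)
I=cv2.imread('pics/t2.png');hsv=cv2.cvtColor(I,cv2.COLOR_BGR2HSV)
m=((hsv[...,1]>110)&(hsv[...,0]<22)&(hsv[...,2]>40)).astype(np.uint8)
m[:,:220]=0;m[:,250:]=0;m[:150]=0;m[190:]=0
ys,xs=np.nonzero(m);print(len(xs),xs.min(),xs.max(),ys.min(),ys.max())
print('block top',onplane('top',np.c_[xs,ys],26).mean(0))
I=cv2.imread('pics/s2.png');hsv=cv2.cvtColor(I,cv2.COLOR_BGR2HSV)
m=((hsv[...,1]>110)&(hsv[...,0]<22)&(hsv[...,2]>40)).astype(np.uint8)
m[:,:250]=0;m[:,290:]=0;m[:200]=0;m[230:]=0
ys,xs=np.nonzero(m);print('block sc',onplane('scene',np.c_[xs,ys],20).mean(0))
E
```

```text
cmd<- 9.625 [ 473.7 -364.6   19.9] [ 1.7995e+02 -6.0000e-02 -7.8800e+00] [-0.5  0.7  5.6] 22.7
155 229 241 166 177
block top [554.07573502  59.57324354  26.        ]
block sc [559.14744088  66.5094798   20.        ]
```

```bash
cat >> h.py <<'E'
A0=np.array([556.,62.,22.]); GR=np.array([0,0,19.3])
def bar(psi,beta,s,c=0,A=A0,back=0):
    Rb=R.from_euler('zy',[psi,beta],degrees=True)
    pos=A+[0,0,c]+Rb.apply(GR-[s+back,0,0])
    return pos,Rb*R.from_euler('x',180,degrees=True)
E
python3 - <<'E'
from h import *
print('lift',rel([473.7,-364.6,150],Rm([180,0,-8])))
for b,c in((70,60),(70,3),(0,3)):
    p,r=bar(-17.3,14.5,109,c,back=b); print(p.round(1),r.as_euler('xyz',degrees=True).round(1),rel(p,r))
E
```

```text
lift [[0.05, -0.06, 0.12], [0.0001, 0.0001, -0.1301]]
[395.4 115.2 143.5] [175.6  13.8 -17.8] [[-3.12, -14.23, 9.36], [-0.1432, -0.4645, -0.1241]]
[395.4 115.2  86.5] [175.6  13.8 -17.8] [[-3.12, -14.23, 9.36], [-0.1433, -0.4645, -0.0671]]
[460.1  94.4  69.7] [175.6  13.8 -17.8] [[-3.12, -14.23, 9.36], [-0.0764, -0.4528, -0.0503]]
```

```bash
sed -i "s/from_euler('zy'/from_euler('ZY'/" h.py; cat >> h.py <<'E'
from scipy.optimize import least_squares
PT=np.array([[194,120,82],[194,-120,82],[-36,-120,82],[-36,120,82]],float)
def ampT(p,pts,zf): return np.array([p[0],p[1],zf])+R.from_euler('ZY',[p[2],-np.arctan2(8-zf,165)]).apply(pts)
def fitamp(S,T,zf=None):
    def f(p):
        q=ampT(p,PT,zf if zf is not None else p[3]); o=[]
        if S is not None:o.append((proj('scene',q)-S).ravel())
        if T is not None:o.append((proj('top',q)-T).ravel())
        return np.concatenate(o)
    return least_squares(f,[695,50,.2]+([4] if zf is None else []))
E
python3 - <<'E'
from h import *
ot=lambda x,y,x0,y0,k:((x+.5)/k-.5+x0,(y+.5)/k-.5+y0)
T=[ot(x,y,180,45,5) for x,y in [(40,150),(413,52),(505,408),(133,503)]]
S=[ot(x,y,140,180,5) for x,y in [(320,505),(48,243),(350,50),(615,265)]]
for s,t,n in((S,T,'both'),(None,T,'top'),(S,None,'scene')):
    r=fitamp(s,t,0);print(n,r.x.round(3),np.abs(r.fun).max().round(2)); 
    r2=fitamp(s,t);print('   free z',r2.x.round(2))
    print(ampT(r.x,np.array([[-36,0,20],[-36,-5,20],[165,0,0]]),0).round(1))
for b,c in((70,60),(70,3),(0,3)):
    p,r=bar(-17.3,14.5,109,c,back=b); print(p.round(1),r.as_euler('xyz',degrees=True).round(1),rel(p,r))
E
```

```text
both [6.99482e+02 4.37270e+01 2.75000e-01] 1.25
   free z [ 7.0183e+02  4.3590e+01  2.8000e-01 -4.7100e+00]
[[663.9  33.7  18.2]
 [665.3  28.9  18.2]
 [858.1  88.5   8. ]]
top [6.98132e+02 4.30040e+01 2.68000e-01] 0.76
   free z [ 7.1774e+02  4.8090e+01  2.7000e-01 -3.1670e+01]
[[662.5  33.2  18.2]
 [663.8  28.4  18.2]
 [857.1  86.6   8. ]]
scene [7.00835e+02 4.48420e+01 2.83000e-01] 0.9
   free z [ 7.0276e+02  4.3670e+01  2.9000e-01 -4.6100e+00]
[[665.4  34.5  18.2]
 [666.8  29.7  18.2]
 [859.1  90.9   8. ]]
[395.2 112.1 145.5] [180.   14.5 -17.3] [[1.23, -14.53, 9.37], [-0.143, -0.4613, -0.1261]]
[395.2 112.1  88.5] [180.   14.5 -17.3] [[1.23, -14.53, 9.37], [-0.1431, -0.4614, -0.0691]]
[459.9  91.9  71. ] [180.   14.5 -17.3] [[1.23, -14.53, 9.37], [-0.0762, -0.4503, -0.0515]]
```

```bash
python3 - <<'E'
from h import *
print(rel([400,-330,150],Rm([180,0,-8])))
print(rel([390,-100,150],Rm([180,5,-12])))
E
```

```text
[[0.05, -0.06, 0.12], [-0.0776, -0.0241, -0.1302]]
[[0.22, -5.06, 4.12], [-0.1191, -0.2505, -0.1304]]
```

Call:
jog_arm([
  [[0,0,0],[0,0,-0.04],-1],
  [[0,0,0],[-0.02,-0.005,-0.1],-1],
  [[0,0,0],[-0.078,-0.024,-0.13],-1],
  [[0,0,0],[-0.078,-0.024,-0.13],-1],
  [[1.2,-14.5,9.4],[-0.143,-0.461,-0.126],-1],
  [[1.2,-14.5,9.4],[-0.143,-0.461,-0.126],-1],
  [[1.2,-14.5,9.4],[-0.143,-0.461,-0.126],-1],
  [[1.2,-14.5,9.4],[-0.143,-0.461,-0.126],-1],
  [[1.2,-14.5,9.4],[-0.143,-0.461,-0.126],-1],
  [[1.2,-14.5,9.4],[-0.143,-0.461,-0.126],-1],
  [[1.2,-14.5,9.4],[-0.143,-0.461,-0.126],-1],
  [[1.2,-14.5,9.4],[-0.143,-0.461,-0.126],-1],
])

```text
time: 11.12
tool_pos: [393.8, 115.9, 143.5]
tcp_rot: [-180.0, 14.6, -17.0]
ft_force: [0.5, -0.2, -4.0]
finger_gap: 22.2
```

Call:
jog_arm([
  [[0,0,0],[0,0,0],-1],
  [[0,0,0],[0,0,0],-1],
])

```text
time: 11.38
tool_pos: [394.8, 111.2, 143.9]
tcp_rot: [180.0, 14.6, -17.4]
ft_force: [-0.2, -0.4, -4.0]
finger_gap: 22.5
```

```bash
python3 - <<'E'
from h import *
fromsense(0.8)
for b,c in((70,3),(0,3)):
    p,r=bar(-17.3,14.5,109,c,back=b); print(p.round(1),rel(p,r))
p,d=snapshot('top');cv2.imwrite('pics/t3.png',p);crop(p,170,320,45,240,3,'pics/t3c.png')
p,d=snapshot('scene');cv2.imwrite('pics/s3.png',p);crop(p,140,400,120,310,3,'pics/s3c.png')
np.save('pics/s3d.npy',d)
E
```

```text
cmd<- 11.375 [394.8 111.2 144.7] [179.96  14.56 -17.41] [-0.2 -0.4 -4. ] 22.5
[395.2 112.1  88.5] [[0.01, 0.06, -0.11], [0.0142, -0.001, 0.0544]]
[459.9  91.9  71. ] [[0.01, 0.06, -0.11], [0.0842, -0.0011, 0.0543]]
```

View pics/t3c.png

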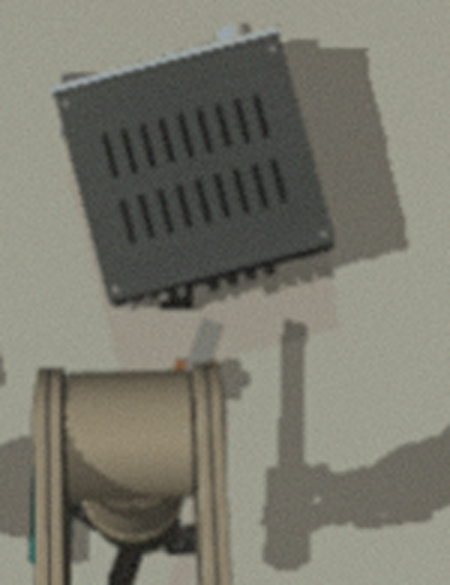

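View pics/s3c.png

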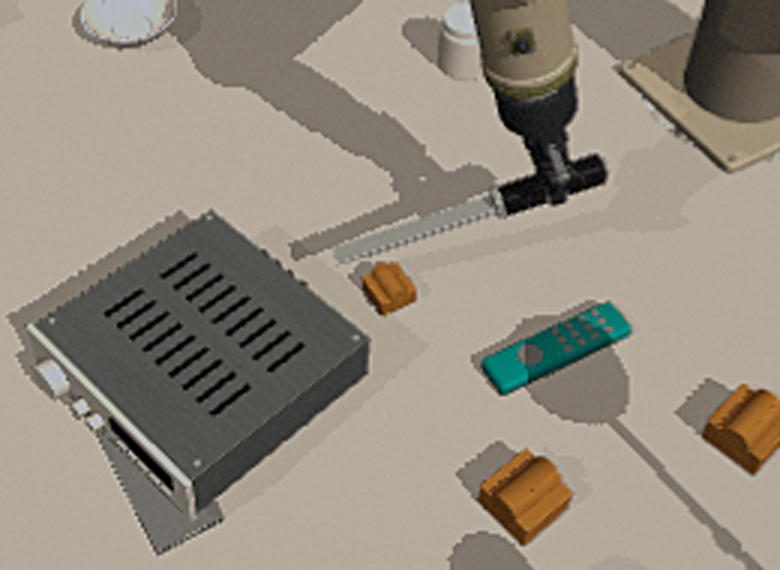

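```bash
python3 - <<'E'
from h import *
ot=lambda x,y,x0,y0,k:((x+.5)/k-.5+x0,(y+.5)/k-.5+y0)
s=sense();Rb=Rm(s['tcp_rot'])*R.from_euler('x',180,degrees=True)
tip=np.array(s['tool_pos'])+Rb.apply(np.array([235,0,18])-GR)
print('model tip',tip)
ts=ot(338,254,140,120,3);tt=ot(211,319,170,45,3)
print('tri',tri(ts,tt)); print(proj('scene',tip),ts,proj('top',tip),tt)
# also proj of block centre ridge
for n in('scene','top'): print(n,proj(n,[[556,62,34],[534,40,24],[578,84,24]]))
E
```

```text
model tip [611.65916717  42.97402408  83.86750302]
tri (array([610.22996892,  43.51745017,  84.3105581 ]), np.float64(4.54471135002381))
[[251.1165551  204.40041701]] (252.33333333333331, 204.33333333333331) [[239.77039848 151.17151076]] (240.0, 151.0)
scene [[269.39683766 211.58930876]
 [271.69688954 206.28115876]
 [266.89130278 220.95498293]]
top [[234.07468659 170.69419018]
 [241.08048773 177.9667417 ]
 [227.40925158 163.96915849]]
```

Call:
jog_arm([
  [[0,0,0],[0.007,0,0.03],-1],
  [[0,0,0],[0.014,-0.001,0.05],-1],
  [[0,0,0],[0.014,-0.001,0.0545],-1],
  [[0,0,0],[0.014,-0.001,0.0545],-1],
  [[0,0,0],[0.03,-0.001,0.0545],-1],
  [[0,0,0],[0.05,-0.001,0.0545],-1],
  [[0,0,0],[0.065,-0.001,0.0545],-1],
  [[0,0,0],[0.075,-0.001,0.0545],-1],
  [[0,0,0],[0.084,-0.001,0.0545],-1],
  [[0,0,0],[0.084,-0.001,0.0545],-1],
  [[0,0,0],[0.084,-0.001,0.0545],-1],
])

```text
time: 12.85
tool_pos: [459.3, 93.1, 70.5]
tcp_rot: [180.0, 14.6, -17.3]
ft_force: [-0.9, 0.2, -4.1]
finger_gap: 22.6
```

```bash
python3 - <<'E'
from h import *
fromsense(0.8)
p,d=snapshot('top');cv2.imwrite('pics/t4.png',p);crop(p,170,320,45,240,3,'pics/t4c.png')
p,d=snapshot('scene');cv2.imwrite('pics/s4.png',p);crop(p,190,320,150,250,6,'pics/s4c.png')
s=sense();Rb=Rm(s['tcp_rot'])*R.from_euler('x',180,degrees=True)
print('tip',np.array(s['tool_pos'])+Rb.apply(np.array([235,0,18])-GR))
a=Rb.inv().apply(A0-np.array(s['tool_pos']))+GR;print('axis in bar',a)
E
```

```text
cmd<- 12.85 [459.3  93.1  71.3] [179.99  14.56 -17.32] [-0.9  0.2 -4.1] 22.6
tip [676.14003165  25.56130853  10.26612356]
axis in bar [110.53714818  -0.9623349   -2.17824882]
```

View pics/s4c.png

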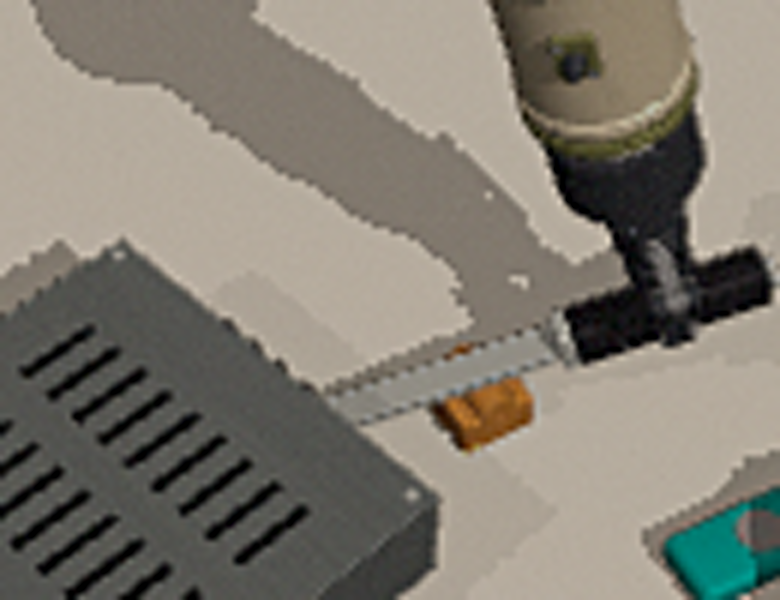

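```bash
python3 - <<'E'
from h import *
for b,c in((14.5,1),(14,0),(13,-.5),(12,-.5),(11,-.5),(10,-1),(9,-1),(8,-1),(7,-1)):
    p,r=bar(-17.3,b,110,c); print(b,c,rel(p,r))
E
```

```text
14.5 1 [[-0.0, 0.06, -0.02], [0.0005, 0.0009, 0.0021]]
14 0 [[-0.0, 0.56, -0.02], [0.0005, 0.0009, 0.004]]
13 -0.5 [[-0.0, 1.56, -0.02], [0.0004, 0.0009, 0.0064]]
12 -0.5 [[-0.0, 2.56, -0.02], [0.0001, 0.0009, 0.0083]]
11 -0.5 [[0.0, 3.56, -0.02], [-0.0001, 0.0009, 0.0103]]
10 -1 [[0.0, 4.56, -0.02], [-0.0002, 0.0009, 0.0127]]
9 -1 [[0.0, 5.56, -0.02], [-0.0004, 0.0009, 0.0146]]
8 -1 [[0.0, 6.56, -0.02], [-0.0005, 0.0009, 0.0166]]
7 -1 [[0.0, 7.56, -0.02], [-0.0006, 0.0009, 0.0185]]
```

Call:
jog_arm([
  [[0,0,0],[0,0,0.002],-1],
  [[0,0.5,0],[0,0,0.004],-1],
  [[0,1.5,0],[0,0,0.0064],-1],
  [[0,2.0,0],[0,0,0.0074],-1],
  [[0,2.5,0],[0,0,0.0084],-1],
  [[0,3.0,0],[0,0,0.0094],-1],
  [[0,3.5,0],[0,0,0.0104],-1],
  [[0,4.0,0],[0,0,0.0115],-1],
  [[0,4.5,0],[0,0,0.0127],-1],
  [[0,4.5,0],[0,0,0.0127],-1],
], force=120)

```text
time: 14.2
tool_pos: [457.3, 93.9, 59.8]
tcp_rot: [-180.0, 9.9, -17.3]
ft_force: [-3.8, -1.3, 15.8]
finger_gap: 21.9
```

```bash
python3 - <<'E'
from h import *
applied([0,4.5,0],[0,0,.0127])
s=sense();print(s['tool_pos'].round(1),s['tcp_rot'].round(2),s['ft_force'].round(1),s['wrist_torque'].round(2))
Rb=Rm(s['tcp_rot'])*R.from_euler('x',180,degrees=True)
print('tip',np.array(s['tool_pos'])+Rb.apply(np.array([235,0,18])-GR))
E
```

```text
cmd [456.23  94.03  59.05] [179.99  10.06 -17.32]
[457.3  93.9  59.8] [-179.98    9.95  -17.31] [-3.8 -1.3 15.8] [-0.38  1.03  0.11]
tip [678.06145144  25.13133945  17.90310585]
```

```bash
python3 - <<'E'
from h import *
for b,c in((9,-1),(8,-1),(7,-1),(6,-1.5),(5,-1.5),(4,-1.5),(3,-1.5),(2.5,-1.5)):
    p,r=bar(-17.3,b,110,c); print(b,c,rel(p,r))
E
```

```text
9 -1 [[0.0, 1.06, -0.02], [-0.0005, 0.0009, 0.0019]]
8 -1 [[0.0, 2.06, -0.02], [-0.0008, 0.0009, 0.0038]]
7 -1 [[0.0, 3.06, -0.02], [-0.0011, 0.0009, 0.0058]]
6 -1.5 [[0.0, 4.06, -0.02], [-0.0012, 0.0009, 0.0082]]
5 -1.5 [[0.0, 5.06, -0.02], [-0.0014, 0.0009, 0.0101]]
4 -1.5 [[0.0, 6.06, -0.02], [-0.0015, 0.0009, 0.0121]]
3 -1.5 [[0.0, 7.06, -0.02], [-0.0016, 0.0009, 0.014]]
2.5 -1.5 [[0.0, 7.56, -0.02], [-0.0017, 0.0009, 0.015]]
```

Call:
jog_arm([
  [[0,0.7,0],[0,0,0.0012],-1],
  [[0,1.4,0],[-0.0005,0,0.0025],-1],
  [[0,2.1,0],[-0.0008,0,0.004],-1],
  [[0,2.8,0],[-0.001,0,0.0055],-1],
  [[0,3.5,0],[-0.001,0,0.007],-1],
  [[0,4.2,0],[-0.0012,0,0.0085],-1],
  [[0,4.9,0],[-0.0013,0,0.01],-1],
  [[0,5.6,0],[-0.0014,0,0.0113],-1],
  [[0,6.3,0],[-0.0015,0,0.0127],-1],
  [[0,7,0],[-0.0016,0,0.014],-1],
  [[0,7,0],[-0.0016,0,0.014],-1],
])

```text
time: 15.58
tool_pos: [454.9, 94.6, 46.8]
tcp_rot: [-180.0, 2.8, -17.3]
ft_force: [1.4, -4.0, 15.5]
finger_gap: 22.2
```

```bash
python3 - <<'E'
from h import *
applied([0,7,0],[-.0016,0,.014])
s=sense();print(s['tool_pos'].round(1),s['tcp_rot'].round(2),s['ft_force'].round(1),s['wrist_torque'].round(2))
Rb=Rm(s['tcp_rot'])*R.from_euler('x',180,degrees=True)
print('tip',np.array(s['tool_pos'])+Rb.apply(np.array([235,0,18])-GR))
p,d=snapshot('top');cv2.imwrite('pics/t5.png',p);crop(p,180,300,45,160,5,'pics/t5c.png')
p,d=snapshot('scene');cv2.imwrite('pics/s5.png',p);crop(p,140,270,180,305,5,'pics/s5c.png');crop(p,190,320,150,250,6,'pics/s5d.png')
E
```

```text
cmd [452.39  95.22  45.55] [179.99   3.06 -17.32]
[454.9  94.6  46.8] [-179.97    2.76  -17.32] [ 1.4 -4.  15.5] [-0.79  0.53 -0.02]
tip [678.92630643  24.78690065  34.20425062]
```

View pics/t5c.png

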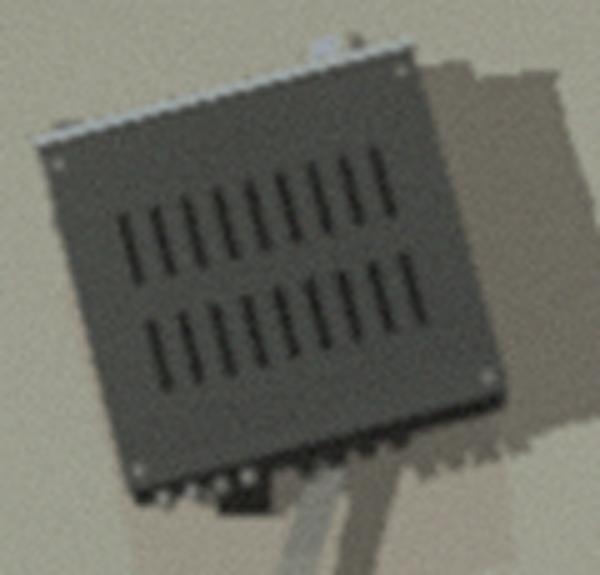

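View pics/s5c.png

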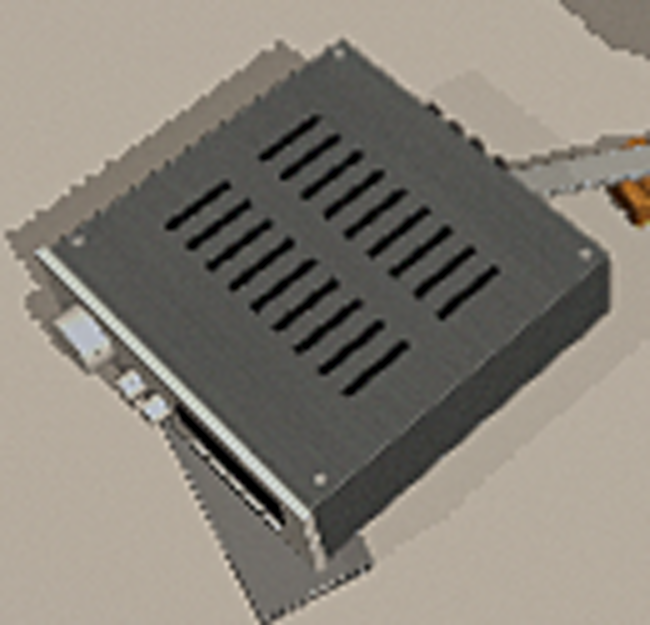

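View pics/s5d.png

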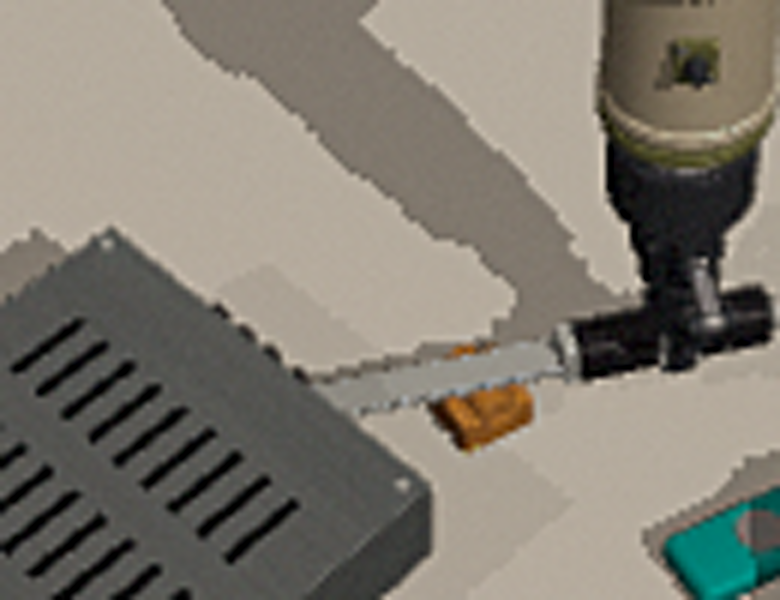

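```bash
python3 - <<'E'
from h import *
ot=lambda x,y,x0,y0,k:((x+.5)/k-.5+x0,(y+.5)/k-.5+y0)
T=[ot(x,y,180,45,5) for x,y in [(33,141),(412,43),(505,395),(135,490)]]
S=[ot(x,y,140,180,5) for x,y in [(312,512),(38,250),(342,38),(609,258)]]
for s,t,n in((S,T,'both'),(None,T,'top'),(S,None,'scene')):
    r=fitamp(s,t);print(n,r.x.round(3),np.abs(r.fun).max().round(2)); 
    r=fitamp(s,t,13);print(n,r.x.round(3),np.abs(r.fun).max().round(2)); 
E
```

```text
both [7.02343e+02 4.27050e+01 2.82000e-01 5.79800e+00] 1.15
both [6.98988e+02 4.29710e+01 2.77000e-01] 1.95
top [ 7.31998e+02  5.06310e+01  2.76000e-01 -4.24050e+01] 0.92
top [6.97924e+02 4.16030e+01 2.74000e-01] 1.56
scene [7.02606e+02 4.30680e+01 2.88000e-01 6.39500e+00] 0.73
scene [7.00049e+02 4.48200e+01 2.79000e-01] 1.19
```

```bash
python3 - <<'E'
from h import *
p,q=cmd_get(); 
# offset of tracked cmd from model
p0,r0=bar(-17.3,3.06,110,-1.5); off=np.array(p)-p0; print('off',off)
for psi,be,s in((-17.3,1.2,110),(-15,1.2,110.3),(-12.5,1.2,110.6),(-10,1.2,111),(-7.5,1.2,111.3)):
    P,r=bar(psi,be,s,-1.5); print(psi,rel(P+off,r))
E
```

```text
off [ 0.28215908  0.86668286 -0.09553239]
-17.3 [[0.0, 1.86, -0.02], [-0.0006, -0.0, 0.0036]]
-15 [[-0.08, 1.86, -2.32], [-0.0008, 0.0044, 0.0036]]
-12.5 [[-0.17, 1.86, -4.82], [-0.0008, 0.0092, 0.0036]]
-10 [[-0.27, 1.86, -7.32], [-0.0007, 0.014, 0.0036]]
-7.5 [[-0.36, 1.86, -9.82], [-0.0002, 0.0189, 0.0035]]
```

Call:
jog_arm([
  [[0,0.9,0],[-0.0003,0,0.0018],-1],
  [[0,1.9,0],[-0.0006,0,0.0036],-1],
  [[0,1.9,0],[-0.0006,0,0.0036],-1],
  [[0,1.9,-1],[-0.0006,0.002,0.0036],-1],
  [[0,1.9,-2.3],[-0.0007,0.0044,0.0036],-1],
  [[-0.1,1.9,-3.6],[-0.0008,0.0068,0.0036],-1],
  [[-0.2,1.9,-4.8],[-0.0008,0.0092,0.0036],-1],
  [[-0.2,1.9,-6.1],[-0.0008,0.0116,0.0036],-1],
  [[-0.3,1.9,-7.3],[-0.0007,0.014,0.0036],-1],
  [[-0.3,1.9,-8.6],[-0.0005,0.0165,0.0036],-1],
  [[-0.4,1.9,-9.8],[-0.0002,0.0189,0.0035],-1],
  [[-0.4,1.9,-9.8],[-0.0002,0.0189,0.0035],-1],
])

```text
time: 17.18
tool_pos: [449.2, 76.8, 43.5]
tcp_rot: [180.0, 0.9, -7.6]
ft_force: [0.8, -3.0, 16.0]
finger_gap: 21.8
```

```bash
python3 - <<'E'
from h import *
applied([-.4,1.9,-9.8],[-.0002,.0189,.0035])
s=sense();print(s['tool_pos'].round(1),s['tcp_rot'].round(2),s['ft_force'].round(1),s['wrist_torque'].round(2))
Rb=Rm(s['tcp_rot'])*R.from_euler('x',180,degrees=True)
print('tip',np.array(s['tool_pos'])+Rb.apply(np.array([235,0,18])-GR))
p,d=snapshot('top');cv2.imwrite('pics/t6.png',p);crop(p,180,300,45,160,5,'pics/t6c.png')
p,d=snapshot('scene');cv2.imwrite('pics/s6.png',p);crop(p,140,270,180,305,5,'pics/s6c.png');crop(p,190,320,150,250,6,'pics/s6d.png')
E
```

```text
cmd [446.4   77.3   42.07] [179.96   1.16  -7.51]
[449.2  76.8  43.5] [179.98   0.86  -7.56] [ 0.8 -3.  16. ] [-0.48  0.5  -0.48]
tip [682.12273941  45.89670176  38.70579087]
```

View pics/t6c.png

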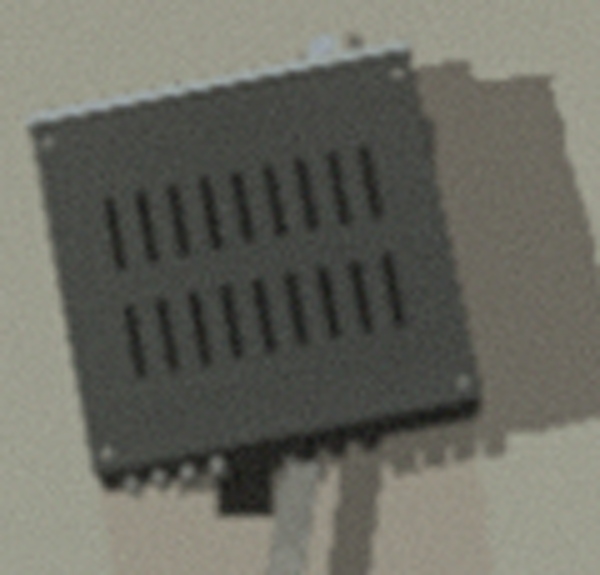

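View pics/s6c.png

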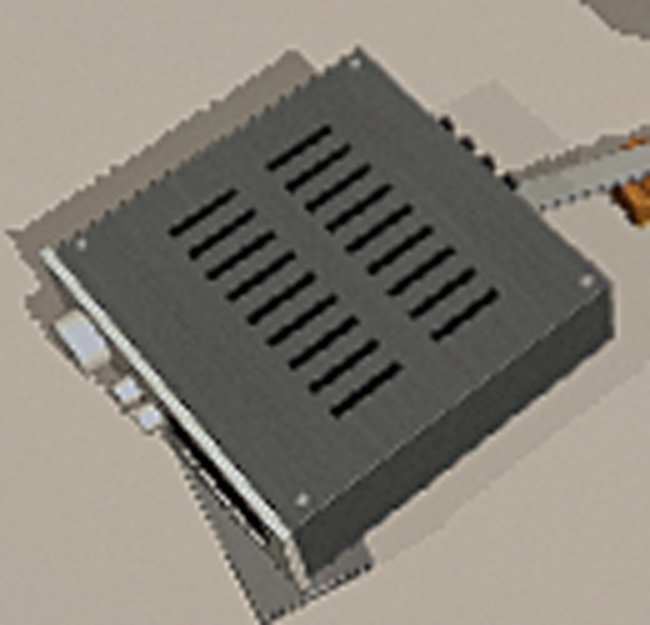

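View pics/s6d.png

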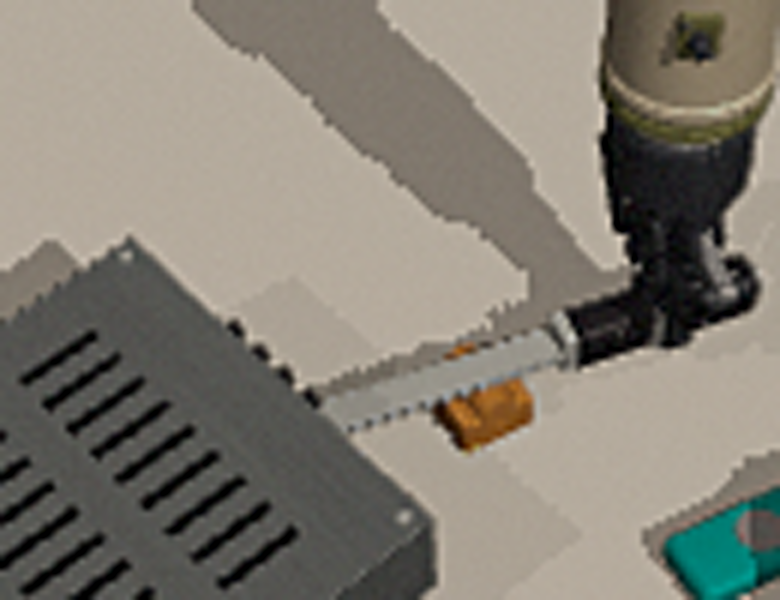

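```bash
python3 - <<'E'
from h import *
ot=lambda x,y,x0,y0,k:((x+.5)/k-.5+x0,(y+.5)/k-.5+y0)
T=[ot(x,y,180,45,5) for x,y in [(28,123),(408,48),(478,400),(101,470)]]
S=[ot(x,y,140,180,5) for x,y in [(287,538),(42,250),(360,45),(611,287)]]
for s,t,n in((S,T,'both'),(None,T,'top'),(S,None,'scene')):
    for z in (13,16):
        r=fitamp(s,t,z);print(n,r.x.round(3),np.abs(r.fun).max().round(2))
g=cv2.cvtColor(cv2.imread('pics/t6.png'),cv2.COLOR_BGR2GRAY)
print(g[138:151,218:242])
for row in (142,143,144,145):
    l=g[row,218:242].astype(int);print(row,onplane('top',[(224,row),(234,row)],8)[:,1])
E
```

```text
both [7.02274e+02 5.88420e+01 2.09000e-01] 1.64
both [7.00917e+02 5.90560e+01 2.07000e-01] 2.01
top [7.01027e+02 5.76620e+01 2.09000e-01] 1.28
top [6.99395e+02 5.72930e+01 2.09000e-01] 1.42
scene [7.03411e+02 6.03850e+01 2.11000e-01] 0.7
scene [7.02291e+02 6.13040e+01 2.06000e-01] 0.89
[[ 83  49  48  65  97 116  85  54  35  35  40  34  40  42  33  36  45  55
   72  96 115 110 109 114]
 [ 98  64  60  71  93  94  74  55  40  26  33  35  38  31  29  35  56  76
   91 105 122 120 119 123]
 [ 85  75  82  87  84  65  56  47  37  24  38  36  32  36  36  43  69  88
   97 109 120 120 123 122]
 [ 76  79  88  93  83  63  38  32  37  30  33  39  36  35  29  43  67  96
  109 118 122 120 118 119]
 [ 92  93  97 101  88  70  40  26  39  32  36  36  42  36  35  41  73  97
  114 119 121 122 118 121]
 [121 121 118 123 115  87  49  35  37  35  34  37  39  39  43  39  75 107
  116 119 124 122 122 115]
 [144 144 145 142 130  91  47  36  38  38  39  39  29  39  40  46  75 106
  119 119 120 125 120 120]
 [148 143 148 146 133 100  52  38  38  36  35  39  43  37  35  46  72 108
  119 122 123 123 120 122]
 [144 142 147 144 128  96  47  41  33  43  31  38  34  35  35  45  77 105
  120 121 115 120 119 115]
 [146 140 143 148 134 105  69  55  56  57  62  58  63  58  57  57  80 110
  121 122 122 118 119 116]
 [149 145 149 144 140 121 109 108 114 109 110 110 110 116 112 110 114 118
  120 125 117 117 119 116]
 [140 147 143 145 146 141 144 141 139 139 143 147 142 143 145 139 137 123
  121 120 119 121 116 115]
 [144 144 148 145 144 148 144 148 147 145 146 147 148 146 148 145 140 125
  119 122 127 118 116 120]]
142 [97.25236445 65.01957883]
143 [97.19442865 64.967832  ]
144 [97.13668869 64.91622641]
145 [97.07914403 64.86476163]
```

```bash
python3 - <<'E'
from h import *
p,q=cmd_get(); p0,r0=bar(-7.5,1.16,111.3,-1.5); off=np.array(p)-p0; print('off',off)
for psi,s in((-5,111.6),(-2.5,112),(0,112.3),(2.5,112.6),(4,112.8)):
    P,r=bar(psi,1.16,s,-1.5); print(psi,rel(P+off,r))
E
```

```text
off [0.33331836 0.823278   0.01702018]
-5 [[-0.01, 0.0, -2.51], [-0.0002, 0.0048, 0.0]]
-2.5 [[-0.06, 0.0, -5.01], [-0.0003, 0.0097, -0.0]]
0 [[-0.11, 0.0, -7.51], [-0.0, 0.0146, -0.0]]
2.5 [[-0.16, 0.01, -10.01], [0.0004, 0.0195, -0.0]]
4 [[-0.19, 0.01, -11.51], [0.0008, 0.0224, -0.0]]
```

Call:
jog_arm([
  [[0,0,-1.2],[-0.0001,0.0024,0],-1],
  [[0,0,-2.5],[-0.0002,0.0048,0],-1],
  [[0,0,-3.8],[-0.0003,0.0072,0],-1],
  [[0,0,-5],[-0.0003,0.0097,0],-1],
  [[-0.1,0,-6.3],[-0.0002,0.0122,0],-1],
  [[-0.1,0,-7.5],[0,0.0146,0],-1],
  [[-0.1,0,-8.8],[0.0002,0.017,0],-1],
  [[-0.2,0,-10],[0.0004,0.0195,0],-1],
  [[-0.2,0,-11.5],[0.0008,0.0224,0],-1],
  [[-0.2,0,-11.5],[0.0008,0.0224,0],-1],
])

```text
time: 18.52
tool_pos: [447.3, 54.3, 43.6]
tcp_rot: [179.9, 0.8, 3.9]
ft_force: [1.8, -3.5, 15.2]
finger_gap: 22.1
```

```bash
python3 - <<'E'
from h import *
applied([-.2,0,-11.5],[.0008,.0224,0])
s=sense();print(s['tool_pos'].round(1),s['tcp_rot'].round(2),s['ft_force'].round(1),s['wrist_torque'].round(2))
Rb=Rm(s['tcp_rot'])*R.from_euler('x',180,degrees=True)
print('tip',np.array(s['tool_pos'])+Rb.apply(np.array([235,0,18])-GR))
p,d=snapshot('top');cv2.imwrite('pics/t7.png',p);crop(p,180,300,45,160,5,'pics/t7c.png')
p,d=snapshot('scene');cv2.imwrite('pics/s7.png',p);crop(p,140,270,180,305,5,'pics/s7c.png')
E
```

```text
cmd [444.26  54.98  42.07] [179.99   1.17   3.99]
[447.3  54.3  43.6] [179.93   0.83   3.95] [ 1.8 -3.5 15.2] [-0.51  0.35 -0.41]
tip [681.72978072  70.47238797  38.88168715]
```

View pics/t7c.png

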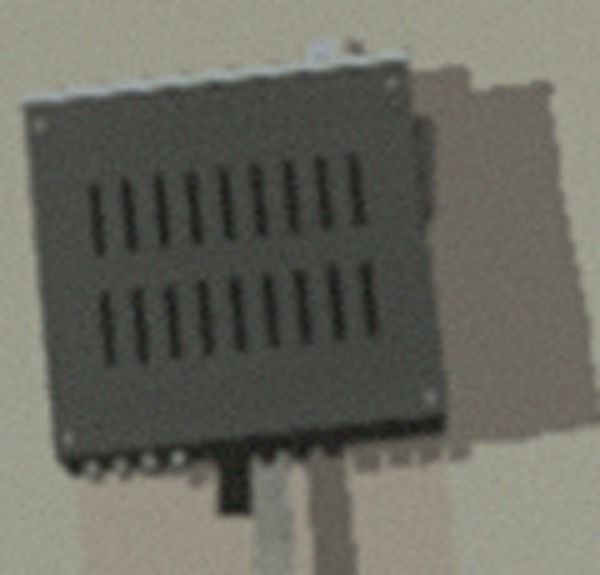

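View pics/s7c.png

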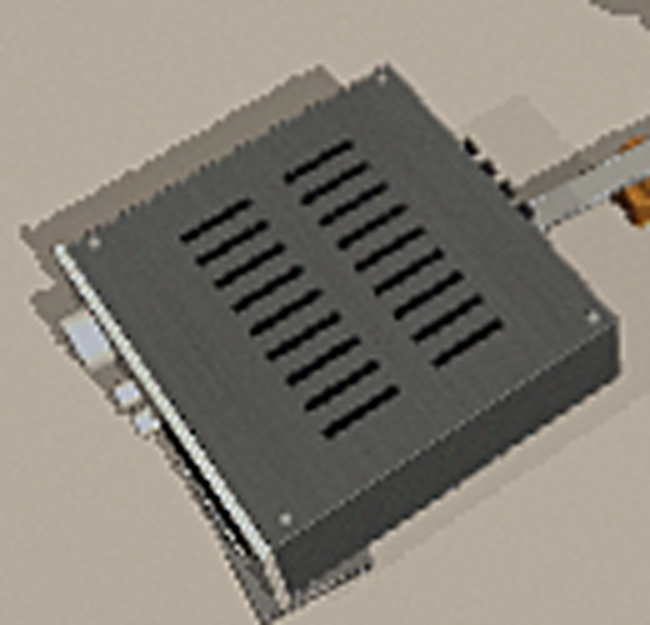

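```bash
python3 - <<'E'
from h import *
ot=lambda x,y,x0,y0,k:((x+.5)/k-.5+x0,(y+.5)/k-.5+y0)
T=[ot(x,y,180,45,5) for x,y in [(22,105),(407,58),(444,417),(57,455)]]
S=[ot(x,y,140,180,5) for x,y in [(268,558),(58,248),(387,67),(618,320)]]
for s,t,n in((S,T,'both'),(None,T,'top'),(S,None,'scene')):
    for z in (14,):
        r=fitamp(s,t,z);print(n,r.x.round(3),np.abs(r.fun).max().round(2));print(ampT(r.x,np.array([[-36,0,20],[165,0,0]]),z).round(1))
    r=fitamp(s,t);print(r.x.round(2))
p,q=cmd_get(); p0,r0=bar(4,1.16,112.8,-1.5); off=np.array(p)-p0; print('off',off)
for psi,s in((6,112.9),(8,113),(10,113),(12,113)):
    P,r=bar(psi,1.16,s,-1.5); print(psi,rel(P+off,r))
E
```

```text
both [7.01683e+02 7.89020e+01 1.25000e-01] 1.26
[[666.7  74.5  35.3]
 [865.3  99.5   8. ]]
[7.0284e+02 7.8640e+01 1.3000e-01 1.1460e+01]
top [7.00132e+02 7.78230e+01 1.20000e-01] 1.0
[[665.1  73.6  35.3]
 [863.8  97.5   8. ]]
[6.9777e+02 7.7400e+01 1.2000e-01 1.8340e+01]
scene [7.0310e+02 8.0345e+01 1.3000e-01] 0.73
[[668.1  75.8  35.3]
 [866.6 101.8   8. ]]
[7.0379e+02 7.9720e+01 1.3000e-01 1.2160e+01]
off [ 0.37169532  0.82427607 -0.01246052]
6 [[-0.03, 0.01, -2.01], [-0.0, 0.0039, -0.0]]
8 [[-0.07, 0.01, -4.01], [0.0001, 0.0079, -0.0]]
10 [[-0.11, 0.01, -6.01], [0.0004, 0.0118, -0.0]]
12 [[-0.15, 0.01, -8.01], [0.0009, 0.0157, -0.0]]
```

Call:
jog_arm([
  [[0,0,-1.0],[0,0.002,0],-1],
  [[0,0,-2.0],[0,0.0039,0],-1],
  [[0,0,-3],[0,0.0059,0],-1],
  [[0,0,-3],[0,0.0059,0],-1],
  [[0,0,-3],[0,0.0059,0],-1],
])

```text
time: 19.25
tool_pos: [447.7, 48.6, 43.6]
tcp_rot: [180.0, 0.8, 6.9]
ft_force: [1.0, -2.4, 15.1]
finger_gap: 22.4
```

```bash
python3 - <<'E'
from h import *
applied([0,0,-3],[0,.0059,0])
s=sense();print(s['tool_pos'].round(1),s['tcp_rot'].round(2),s['ft_force'].round(1),s['wrist_torque'].round(2))
Rb=Rm(s['tcp_rot'])*R.from_euler('x',180,degrees=True)
print('tip',np.array(s['tool_pos'])+Rb.apply(np.array([235,0,18])-GR))
p,d=snapshot('top');cv2.imwrite('pics/t8.png',p);crop(p,180,300,45,160,5,'pics/t8c.png')
p,d=snapshot('scene');cv2.imwrite('pics/s8.png',p);crop(p,140,270,180,305,5,'pics/s8c.png')
E
```

```text
cmd [444.67  49.1   42.07] [-179.95    1.17    6.99]
[447.7  48.6  43.6] [179.98   0.84   6.93] [ 1.  -2.4 15.1] [-0.4   0.38 -0.48]
tip [680.98673299  76.91923903  38.87767492]
```

View pics/t8c.png

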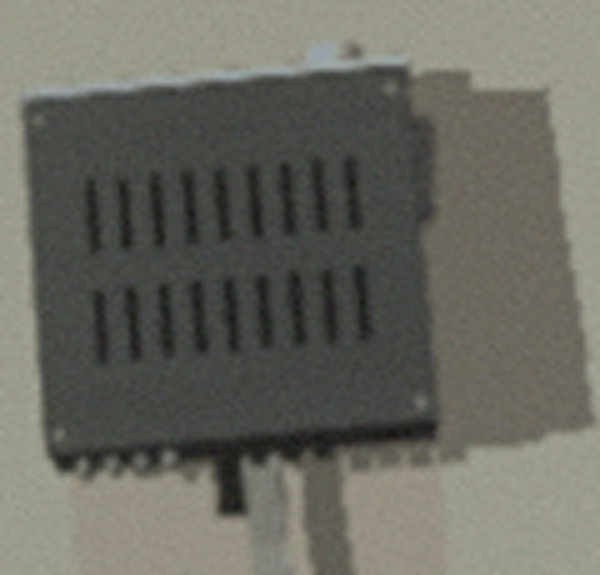

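View pics/s8c.png

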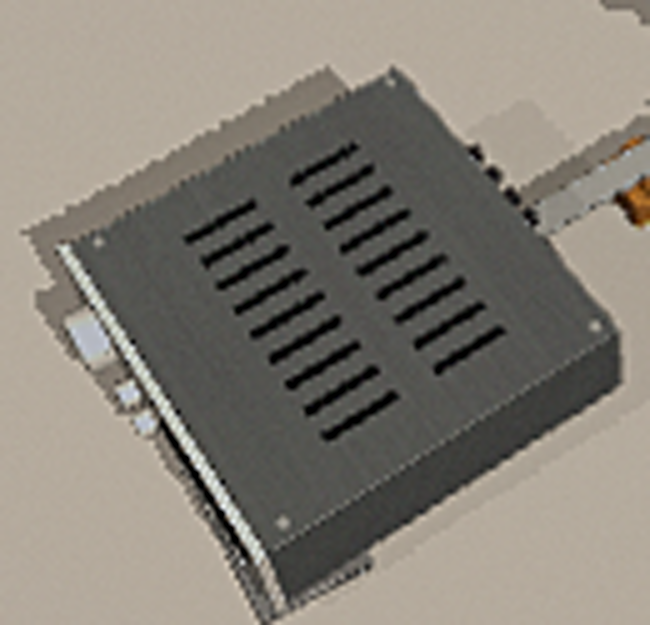

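```bash
cat > sf.py <<'E'
from h import *
ot=lambda x,y,x0,y0,k:((x+.5)/k-.5+x0,(y+.5)/k-.5+y0)
def scr(l): return np.array([ot(x,y,180,45,5) for x,y in l])
frames={0:(0,scr([(60,172),(405,80),(488,390),(140,483)])),
 6:(14,scr([(47,141),(398,74),(463,382),(107,453)])),
 7:(14,scr([(40,125),(391,84),(431,397),(68,438)])),
 8:(14,scr([(40,120),(391,90),(421,402),(60,433)]))}
def f(x):
    o=[];a,b,c=x[:3]
    pts=np.array([[a,c,82],[a,-c,82],[b,-c,82],[b,c,82]])
    for i,(k,(z,t)) in enumerate(frames.items()):
        o.append((proj('top',ampT(x[3+3*i:6+3*i],pts,z))-t).ravel())
    return np.concatenate(o)
r=least_squares(f,[180,-25,110]+[700,60,.2]*len(frames))
print(r.x[:3],r.x[3:].reshape(-1,3).round(3),np.abs(r.fun).max())
E
python3 sf.py; python3 - <<'E'
from h import *
ot=lambda x,y,x0,y0,k:((x+.5)/k-.5+x0,(y+.5)/k-.5+y0)
T=[ot(x,y,180,45,5) for x,y in [(22,97),(410,64),(436,424),(48,451)]]
S=[ot(x,y,140,180,5) for x,y in [(265,562),(60,247),(394,68),(622,332)]]
for s,t,n in((S,T,'both'),(None,T,'top'),(S,None,'scene')):
    r=fitamp(s,t,14);print(n,r.x.round(3),np.abs(r.fun).max().round(2))
E
```

```text
[210.10203754   9.83936075 110.24079135] [[6.65873e+02 3.38560e+01 2.72000e-01]
 [6.68525e+02 5.10150e+01 2.09000e-01]
 [6.67815e+02 7.34130e+01 1.25000e-01]
 [6.67298e+02 7.93790e+01 9.70000e-02]] 0.4194201315368389
both [7.01277e+02 8.36480e+01 1.00000e-01] 1.43
top [6.99683e+02 8.24340e+01 8.90000e-02] 0.79
scene [7.02811e+02 8.53220e+01 1.10000e-01] 0.77
```

```bash
python3 - <<'E'
from h import *
p,q=cmd_get(); p0,r0=bar(6.99,1.17,113,-1.5); off=np.array(p)-p0; print('off',off)
for psi,b,c in((7.8,1.17,-1.5),(7.8,2,-1.5),(7.8,4,-1.5),(7.8,6,-1.5),(7.8,8,-1),(7.8,9.5,0)):
    P,r=bar(psi,b,113,c); print(psi,b,rel(P+off,r))
E
```

```text
off [ 0.41518534  0.79973296 -0.03513442]
7.8 1.17 [[-0.07, -0.0, -0.81], [0.0, 0.0016, -0.0]]
7.8 2 [[-0.07, -0.83, -0.81], [0.0003, 0.0016, -0.0016]]
7.8 4 [[-0.09, -2.83, -0.81], [0.0011, 0.0016, -0.0056]]
7.8 6 [[-0.1, -4.83, -0.81], [0.002, 0.0016, -0.0094]]
7.8 8 [[-0.12, -6.83, -0.81], [0.0031, 0.0015, -0.0138]]
7.8 9.5 [[-0.13, -8.33, -0.81], [0.004, 0.0015, -0.0177]]
```

Call:
jog_arm([
  [[0,0,-0.4],[0,0.0008,0],-1],
  [[0,0,-0.8],[0,0.0016,0],-1],
  [[0,0,-0.8],[0,0.0016,0],-1],
  [[0,-0.5,-0.8],[0.0002,0.0016,-0.001],-1],
  [[0,-1.0,-0.8],[0.0004,0.0016,-0.002],-1],
  [[0,-1.5,-0.8],[0.0006,0.0016,-0.003],-1],
  [[0,-2,-0.8],[0.0008,0.0016,-0.004],-1],
  [[0,-2.5,-0.8],[0.001,0.0016,-0.005],-1],
  [[0,-3,-0.8],[0.0012,0.0016,-0.006],-1],
  [[0,-3.5,-0.8],[0.0014,0.0016,-0.007],-1],
  [[0,-3.5,-0.8],[0.0014,0.0016,-0.007],-1],
])

```text
time: 20.72
tool_pos: [448.7, 47.1, 50.1]
tcp_rot: [-180.0, 4.4, 7.7]
ft_force: [-0.4, -3.3, 13.9]
finger_gap: 22.0
```

```bash
python3 - <<'E'
from h import *
s=sense();print(s['tool_pos'].round(1),s['tcp_rot'].round(2),s['ft_force'].round(1),s['wrist_torque'].round(2))
p,d=snapshot('top');cv2.imwrite('pics/t9.png',p);crop(p,180,300,45,160,5,'pics/t9c.png')
E
```

```text
[448.7  47.1  50.1] [-179.98    4.45    7.73] [-0.4 -3.3 13.9] [-0.5   0.51 -0.51]
```

View pics/t9c.png

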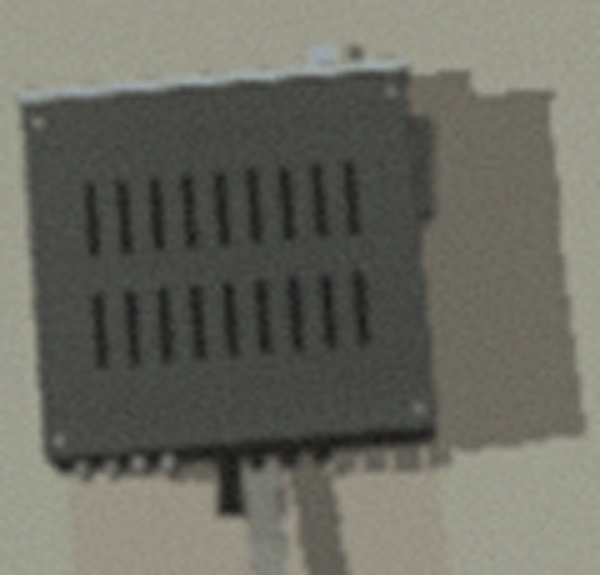

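```bash
cat > sfit.py <<'E'
from h import *
ot=lambda x,y,x0,y0,k:((x+.5)/k-.5+x0,(y+.5)/k-.5+y0)
SP=np.array([[174.3,110.24,82],[174.3,-110.24,82],[-26,-110.24,82],[-26,110.24,82]])
def sfit(l,z):
    t=np.array([ot(x,y,180,45,5) for x,y in l])
    r=least_squares(lambda p:(proj('top',ampT(p,SP,z))-t).ravel(),[700,80,.1]);return r.x,np.abs(r.fun).max()
E
python3 - <<'E'
from sfit import *
print(sfit([(60,172),(405,80),(488,390),(140,483)],0))
print(sfit([(40,120),(391,90),(421,402),(60,433)],14))
print(sfit([(38,122),(391,92),(419,409),(58,441)],9))
g=cv2.cvtColor(cv2.imread('pics/t9.png'),cv2.COLOR_BGR2GRAY);print(g[136:149,218:234])
E
```

```text
(array([7.00747292e+02, 4.35751446e+01, 2.72404855e-01]), np.float64(0.18968766558798933))
(array([7.02606064e+02, 8.27496872e+01, 9.69904328e-02]), np.float64(0.351919199408826))
(array([7.02457843e+02, 8.41913730e+01, 9.48938186e-02]), np.float64(0.2852540804232433))
[[ 43  41  42  49  41  41  37  31  29  37  51  51  43  37  50  69]
 [ 60  74  73  71  65  51  40  35  26  43  68  72  55  31  54  86]
 [ 87  93  92  89  81  67  39  36  39  47  79  93  70  62  78 107]
 [ 96  96  94  98  93  76  44  37  26  44  88 110 101  95 104 114]
 [112 103 100 100 103  87  45  36  34  45  88 115 117 118 118 121]
 [134 123 124 125 118  94  54  36  36  47  88 111 118 121 119 114]
 [147 143 143 142 134 102  57  31  37  47  82 114 124 118 117 122]
 [144 147 144 144 137 100  54  37  37  44  79 105 115 122 117 115]
 [149 147 147 146 136  98  55  32  35  51  74  99 119 121 116 116]
 [149 147 143 144 134  98  55  40  32  41  65 100 115 122 121 116]
 [144 149 149 142 135  96  48  28  33  35  62  97 117 118 121 116]
 [144 145 141 145 136 102  66  63  54  58  69  96 115 116 119 121]
 [146 147 146 149 139 124 113 112 107 110 107 104 115 118 118 117]]
```

```bash
python3 - <<'E'
from h import *
applied([0,-3.5,-.8],[.0014,.0016,-.007])
p,q=cmd_get(); p0,r0=bar(7.8,4.67,113,-1.5); off=np.array(p)-p0; print('off',off)
for b,c in((6,-1.5),(8,-1),(10,0),(11,2)):
    P,r=bar(7.8,b,113,c); print(b,rel(P+off,r))
E
```

```text
cmd [446.4   47.69  49.04] [-179.91    4.66    7.79]
off [0.42170205 0.76389512 0.10080999]
6 [[-0.09, -1.34, -0.01], [0.0005, -0.0, -0.0026]]
8 [[-0.09, -3.34, -0.0], [0.0013, -0.0, -0.007]]
10 [[-0.09, -5.34, -0.0], [0.0022, -0.0, -0.0119]]
11 [[-0.09, -6.34, -0.0], [0.0025, -0.0, -0.0158]]
```

Call:
jog_arm([
  [[0,-0.5,0],[0.0002,0,-0.001],-1],
  [[0,-1,0],[0.0004,0,-0.002],-1],
  [[0,-1.5,0],[0.0005,0,-0.003],-1],
  [[0,-2,0],[0.0007,0,-0.004],-1],
  [[0,-2.5,0],[0.0009,0,-0.005],-1],
  [[0,-3,0],[0.0011,0,-0.006],-1],
  [[0,-3.5,0],[0.0013,0,-0.007],-1],
  [[0,-4.2,0],[0.0016,0,-0.009],-1],
  [[0,-5.3,0],[0.0022,0,-0.012],-1],
  [[0,-5.3,0],[0.0022,0,-0.0125],-1],
  [[0,-5.3,0],[0.0022,0,-0.0125],-1],
])

```text
time: 22.15
tool_pos: [449.5, 48.2, 60.0]
tcp_rot: [-179.9, 10.0, 7.8]
ft_force: [2.8, -2.2, -0.5]
finger_gap: 22.4
```

```bash
python3 - <<'E'
from h import *
applied([0,-5.3,0],[.0022,0,-.0125])
s=sense();print(s['tool_pos'].round(1),s['tcp_rot'].round(2),s['ft_force'].round(1),s['wrist_torque'].round(2))
p,d=snapshot('top');cv2.imwrite('pics/t10.png',p);crop(p,180,300,45,160,5,'pics/t10c.png')
p,d=snapshot('scene');cv2.imwrite('pics/s10.png',p);crop(p,140,320,150,305,4,'pics/s10c.png')
E
```

```text
cmd [449.58  48.11  61.32] [-179.91    9.96    7.8 ]
[449.5  48.2  60. ] [-179.89    9.99    7.81] [ 2.8 -2.2 -0.5] [-0.18 -0.86 -0.18]
```

View pics/t10c.png

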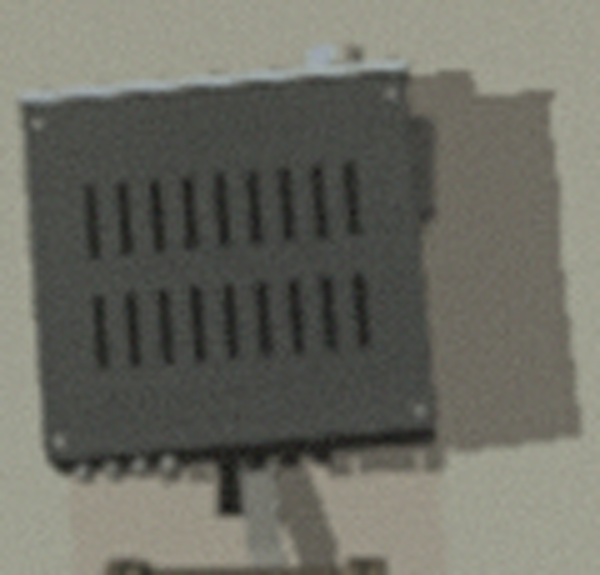

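View pics/s10c.png

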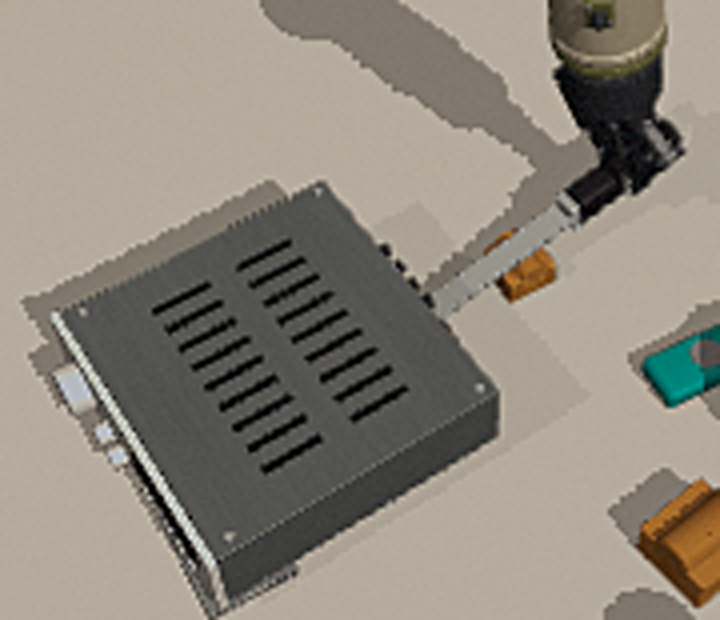

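Call:
jog_arm([
  [[0,0,0],[0,0,-0.0015],-1],
  [[0,0,0],[0,0,-0.003],-1],
  [[0,0,0],[0,0,-0.003],-1],
  [[0,0,0],[0,0,-0.003],-1],
])

```text
time: 22.75
tool_pos: [450.1, 48.2, 63.2]
tcp_rot: [-179.9, 10.0, 7.8]
ft_force: [0.9, 0.8, -4.2]
finger_gap: 22.4
```

```bash
python3 - <<'E'
from sfit import *
s=sense();print(s['tool_pos'].round(1),s['tcp_rot'].round(2),s['ft_force'].round(1),s['wrist_torque'].round(2))
fromsense(1.2)
print(sfit([(37,123),(391,93),(419,411),(57,441)],8))
E
```

```text
[450.1  48.2  63.2] [-179.9     9.98    7.81] [ 0.9  0.8 -4.2] [ 0.01 -0.05  0.02]
cmd<- 22.75 [450.1  48.2  64.4] [-179.9     9.98    7.81] [ 0.9  0.8 -4.2] 22.4
(array([7.02400490e+02, 8.47025573e+01, 9.30950775e-02]), np.float64(0.19720659814743158))
```

Call:
jog_arm([
  [[0,0,0],[-0.012,0,0],-1],
  [[0,0,0],[-0.03,0,0],-1],
  [[0,0,0],[-0.055,0,0],-1],
  [[0,0,0],[-0.075,0,0],-1],
  [[0,0,0],[-0.08,0,-0.03],-1],
  [[0,0,0],[-0.08,0,-0.08],-1],
  [[0,0,0],[-0.08,0,-0.08],-1],
  [[0,0,0],[-0.08,0,-0.08],-1],
])

```text
time: 23.75
tool_pos: [385.3, 39.1, 155.4]
tcp_rot: [-179.9, 10.0, 7.8]
ft_force: [-0.8, -0.3, -4.3]
finger_gap: 22.1
```

```bash
python3 - <<'E'
from h import *
fromsense(.8)
p,d=snapshot('top');cv2.imwrite('pics/t11.png',p);crop(p,180,300,45,160,5,'pics/t11c.png')
p,d=snapshot('scene');cv2.imwrite('pics/s11.png',p);crop(p,140,400,100,300,3,'pics/s11c.png')
print(rel([400,-250,150],Rm([180,0,0])),rel([470,-250,100],Rm([180,0,0])))
E
```

```text
cmd<- 23.75 [385.3  39.1 156.2] [-179.91    9.97    7.8 ] [-0.8 -0.3 -4.3] 22.1
[[0.59, 9.96, 7.77], [-0.0232, 0.2884, 0.0099]] [[0.59, 9.96, 7.77], [0.0537, 0.298, 0.0471]]
```

View pics/t11c.png

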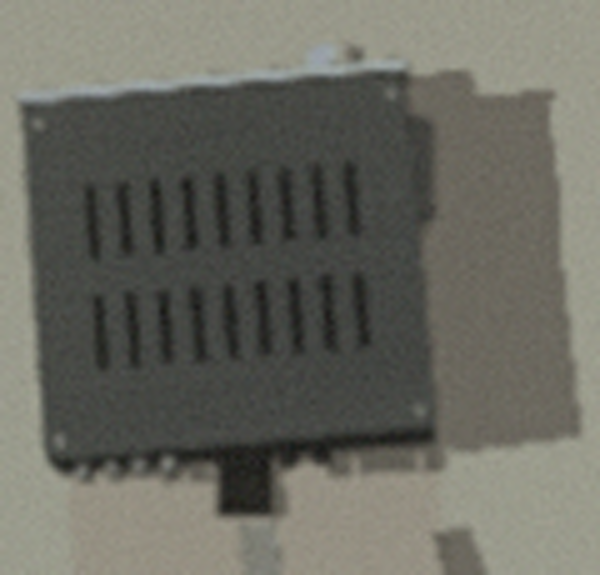

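View pics/s11c.png

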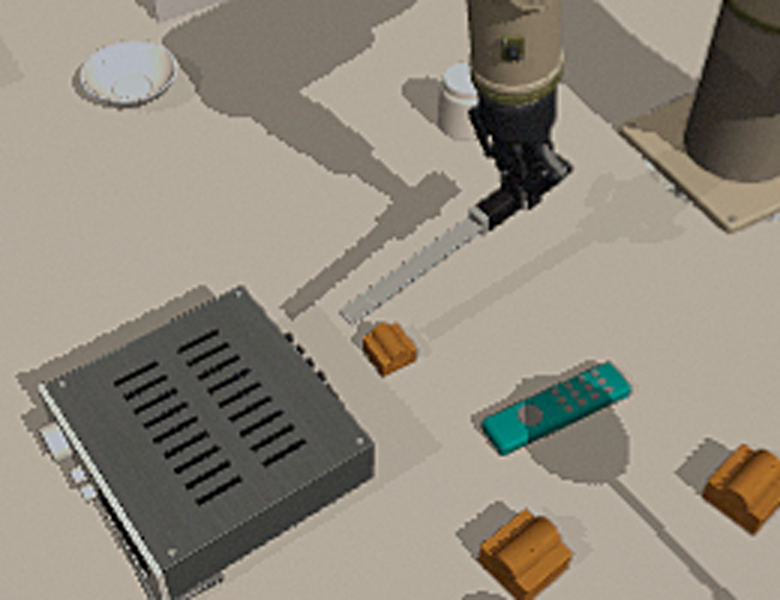

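Call:
jog_arm([
  [[0.6,10,7.8],[-0.023,0.288,0.01],-1],
  [[0.6,10,7.8],[-0.023,0.288,0.01],-1],
  [[0.6,10,7.8],[-0.023,0.288,0.01],-1],
  [[0.6,10,7.8],[-0.023,0.288,0.01],-1],
  [[0.6,10,7.8],[-0.023,0.288,0.01],-1],
  [[0.6,10,7.8],[0.054,0.298,0.047],-1],
  [[0.6,10,7.8],[0.054,0.298,0.047],-1],
  [[0.6,10,7.8],[0.054,0.298,0.047],-1],
  [[0.6,10,7.8],[0.054,0.298,0.047],-1],
])

```text
time: 24.98
tool_pos: [470.0, -249.4, 99.1]
tcp_rot: [-179.9, 0.1, -0.0]
ft_force: [-0.1, 0.6, -3.6]
finger_gap: 22.0
```

```bash
python3 - <<'E'
from sfit import *
fromsense(.8)
print(rel([470,-250,20],Rm([180,0,0])))
p,d=snapshot('scene');cv2.imwrite('pics/s12.png',p);crop(p,140,400,60,260,3,'pics/s12c.png')
T=[ot(x,y,180,45,5) for x,y in [(22,102),(410,68),(435,432),(45,460)]]
r=fitamp(None,T,8);print(r.x,np.abs(r.fun).max())
print(sfit([(39,123),(391,93),(420,410),(57,441)],8))
E
```

```text
cmd<- 24.975 [ 470.  -249.4   99.9] [-1.7992e+02  5.0000e-02 -1.0000e-02] [-0.1  0.6 -3.6] 22.0
[[-0.08, 0.05, -0.01], [0.0001, 0.0007, 0.0799]]
[6.98907677e+02 8.36505156e+01 8.66513156e-02] 0.6481751780475378
(array([7.02568739e+02, 8.42330192e+01, 9.32733462e-02]), np.float64(0.3056770754910474))
```

View pics/s12c.png

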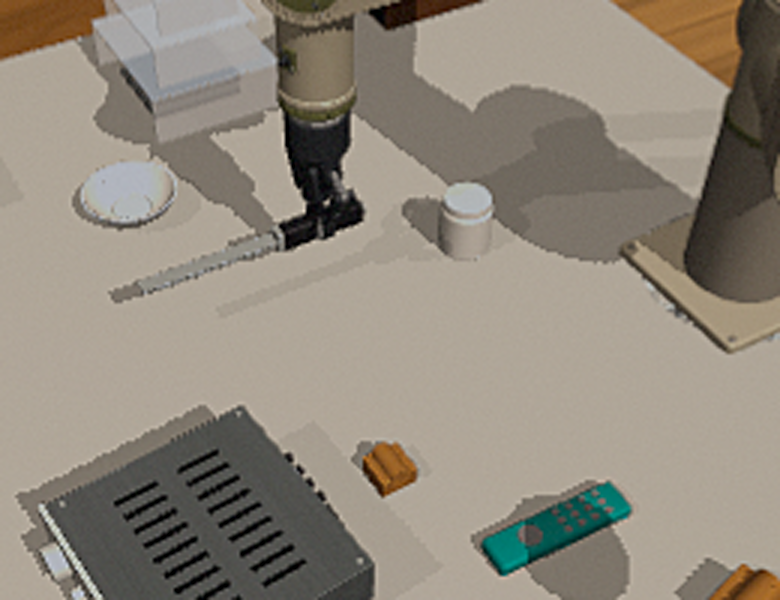

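Call:
jog_arm([
  [[0,0,0],[0,0,0.03],-1],
  [[0,0,0],[0,0,0.055],-1],
  [[0,0,0],[0,0,0.068],-1],
  [[0,0,0],[0,0,0.074],-1],
  [[0,0,0],[0,0,0.077],-1],
  [[0,0,0],[0,0,0.079],-1],
  [[0,0,0],[0,0,0.08],-1],
  [[0,0,0],[0,0,0.08],-1],
])

```text
time: 26.02
tool_pos: [471.4, -250.0, 20.2]
tcp_rot: [-180.0, -0.1, -0.0]
ft_force: [0.4, 0.7, -3.6]
finger_gap: 21.9
```

```bash
python3 - <<'E'
from h import *
s=sense();print(s['tool_pos'].round(1),s['ft_force'].round(1),s['wrist_torque'].round(2))
E
```

```text
[ 471.4 -250.    20.2] [ 0.4  0.7 -3.6] [-0.01  0.13  0.01]
```

Call:
jog_arm([
  [[0,0,0],[0,0,0.001],-1],
  [[0,0,0],[0,0,0.0015],-1],
  [[0,0,0],[0,0,0.0015],-0.2],
  [[0,0,0],[0,0,0.0015],0.3],
  [[0,0,0],[0,0,0.0015],1],
  [[0,0,0],[0,0,0.0015],1],
  [[0,0,0],[0,0,0.0015],1],
  [[0,0,0],[0,0,-0.03],1],
  [[0,0,0],[0,0,-0.09],1],
  [[0,0,0],[0,0,-0.15],1],
  [[0,0,0],[-0.05,0.1,-0.18],1],
  [[0,0,0],[-0.08,0.2,-0.18],1],
])

```text
time: 27.52
tool_pos: [423.3, -363.8, 194.4]
tcp_rot: [179.8, -0.3, 0.1]
ft_force: [0.7, -0.2, 0.8]
finger_gap: 85.7
```

Call:
jog_arm([
  [[0,0,0],[0,0,0],1],
  [[0,0,0],[0,0,0],1],
  [[0,0,0],[0,0,0],1],
])

```text
time: 27.9
tool_pos: [423.0, -361.2, 191.1]
tcp_rot: [-179.9, -0.0, 0.0]
ft_force: [-0.6, 0.5, 0.8]
finger_gap: 85.7
```

```bash
python3 - <<'E'
from h import *
fromsense()
p,d=snapshot('top');cv2.imwrite('pics/t13.png',p);crop(p,180,300,45,160,5,'pics/t13c.png');cv2.imwrite('pics/t13b.png',p)
p,d=snapshot('scene');cv2.imwrite('pics/s13.png',p);crop(p,140,270,180,305,5,'pics/s13c.png')
c=cloud('scene',d); np.save('pics/s13d.npy',d)
E
```

```text
cmd<- 27.9 [ 423.  -361.2  192.1] [-1.7993e+02 -4.0000e-02  4.0000e-02] [-0.6  0.5  0.8] 85.7
```

View pics/t13.png

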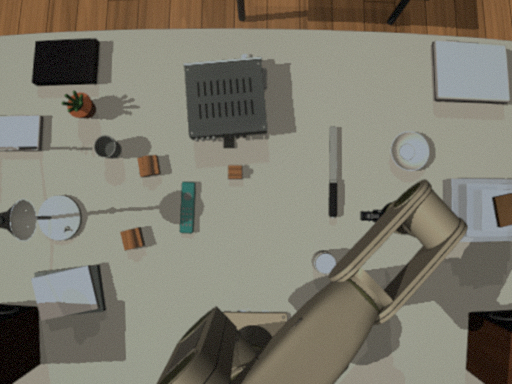

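View pics/s13.png

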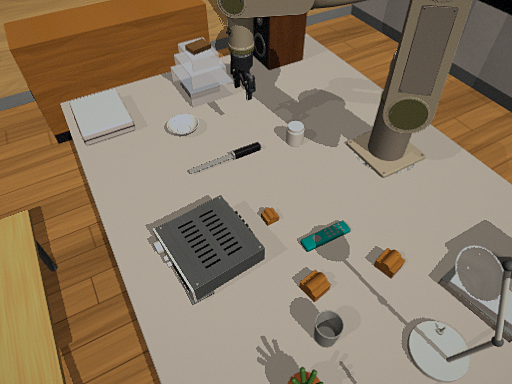

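View pics/s13c.png

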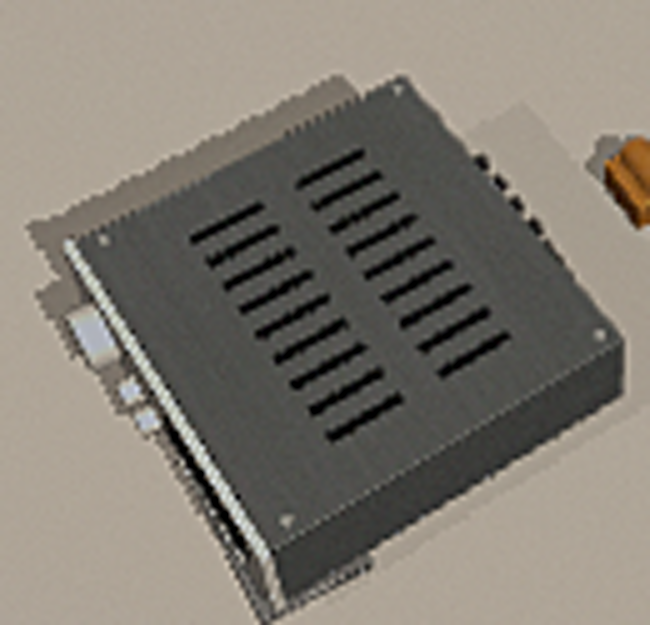

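View pics/t13c.png

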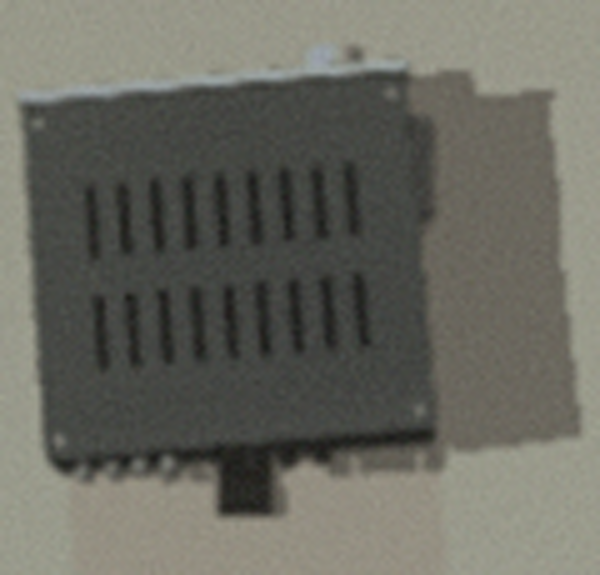

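```bash
python3 - <<'E'
from sfit import *
def plane(q):
    q=q[np.isfinite(q).all(1)]
    for _ in range(4):
        k=np.linalg.lstsq(np.c_[q[:,:2]-q[:,:2].mean(0),np.ones(len(q))],q[:,2],rcond=None)[0]
        e=q[:,2]-np.c_[q[:,:2]-q[:,:2].mean(0),np.ones(len(q))]@k; q=q[abs(e)<3*np.std(e)+.1]
    return k.round(4),len(q)
p,d=snapshot('top');c=cloud('top',d);ds=np.load('pics/s13d.npy');cs=cloud('scene',ds)
x,m=sfit([(38,123),(391,93),(420,410),(57,441)],8);print('amp',x,m)
for n,cc in(('top',c),('scene',cs)):
    m=(abs(cc[...,0]-775)<85)&(abs(cc[...,1]-95)<95)&(cc[...,2]>70)
    print(n,'amp plane',plane(cc[m]))
    m=(abs(cc[...,0]-560)<90)&(abs(cc[...,1]+60)<60)&(abs(cc[...,2])<8);print('shelf near',plane(cc[m]))
    m=(abs(cc[...,0]-450)<90)&(abs(cc[...,1]+150)<40)&(abs(cc[...,2])<8);print('shelf2',plane(cc[m]))
ct0=cloud('top',np.load('pics/top0_d.npy'));m=(abs(ct0[...,0]-770)<75)&(abs(ct0[...,1]-65)<75)&(ct0[...,2]>60);print('initial lean',plane(ct0[m]))
ct0=cloud('scene',np.load('pics/scene0_d.npy'));m=(abs(ct0[...,0]-770)<75)&(abs(ct0[...,1]-65)<75)&(ct0[...,2]>60);print('initial lean sc',plane(ct0[m]))
# bar
m=(abs(cs[...,1]+250)<30)&(cs[...,2]>8);
for a in range(420,720,30):
    for n,cc in(('top',c),('scene',cs)):
        q=cc[(abs(cc[...,1]+250)<8)&(abs(cc[...,0]-a)<12)];print(a,n,np.nanmedian(q[:,2]).round(1),end=' ')
E
```

```text
amp [7.02570013e+02 8.43369318e+01 9.39262830e-02] 0.27898171361721325
top amp plane (array([1.00000e-04, 4.00000e-04, 9.18913e+01]), 3329)
shelf near (array([-1.100e-03,  3.500e-03,  1.682e+00]), 2019)
shelf2 (array([-0.0026, -0.0039,  1.9264]), 1345)
scene amp plane (array([-9.00000e-04, -1.60000e-03,  8.93668e+01]), 3278)
shelf near (array([ 0.0024,  0.    , -0.7536]), 1307)
shelf2 (array([ 0.0019, -0.004 , -0.8209]), 752)
initial lean (array([4.64000e-02, 1.19000e-02, 8.79709e+01]), 2334)
initial lean sc (array([4.61000e-02, 1.13000e-02, 8.55027e+01]), 2114)
420 top 30.3 420 scene 513.9 450 top 31.8 450 scene 29.4 480 top 31.7 480 scene 27.3 510 top 32.5 510 scene 29.2 540 top 20.2 540 scene 16.0 570 top 19.7 570 scene 16.0 600 top 19.6 600 scene 15.3 630 top 20.0 630 scene 14.9 660 top 18.8 660 scene 15.9 690 top 18.5 690 scene 15.5
```

```bash
python3 -c "
from bench import *
print(hand_in())"
```

```text
the job is handed in; nothing more can be done
None
```

The job is done and handed in at about 28 s of the 72 s allowed; no verdict was given, so this rests on my own checks.

I stood the smallest block (top-view pixel 141,199) behind the amplifier with its ridge across the bar. I then levered the back edge up over the block, swung the foot about 41 mm sideways onto its pad and lowered it. Finally I drew the bar out and laid it flat to the right of the amplifier.

Last checks before handing in:
- **Level:** the depth pictures put the amplifier's top within about 0.002 rad of level, against 0.047 rad at the start. The top stands about 90 mm up, which means the foot is on the pad.
- **Foot sideways:** the top view puts the foot at y ≈ 84.3 mm and the seat at ≈ 83.8 mm. I trust this to about 1.5 mm, well inside the 7.5 mm limit.
- **Foot along the pad:** about +3 to +5 mm from the seat.
- **Pry bar:** it lies flat, with the blade top at about 18 mm and the handle at about 30 mm, and is well clear of the amplifier.
- **Other things:** the remote, cup and dish look unmoved in the pictures; I did not measure them again. The gripper is open and clear of everything.

Two things disagreed or failed:
- **Cameras:** the two views differ by 2–4 mm in absolute position. I took the foot-to-pad offset from the top view alone.
- **Lift height:** the pictures gave it only roughly, about 11 to 14 mm. One free-height fit from the top view gave an impossible value, so I relied on the arm's readings as well.

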